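Change over the bicycle-light packs on the charging dock

TASK

Change over the bicycle-light packs: take the finished ones (green light bar) out of the charging dock and lay them, with the green one on the shelf, in the two empty bins of the turntable organiser, at most two to a bin; put every flat pack (red bar) on charge in a free bay, contact end hooked under the lip and the other end swung down until it lies flat. When every flat pack is seated, push the dock's blue time-switch plunger fully down to its stop and let it go. Leave the pack still charging (amber bar) and everything else as it is.

Things in the scene. Friction and masses are not known exactly. Their poses are not given: they have to be found in the camera images.
- flat1_c (a point): bicycle-light battery pack, black brick 78 mm long (own x) x 32 wide (y) x 24 high (z), 80 to 130 g, grey cap at its +x end, two brass contacts at its -x end (the contact end), RED light bar on top; point: its centre, half-way up. Flat, to be charged. Starts lying on the shelf, contact end roughly away from the robot. None if absent (two or three of the three are there).
- flat2_c (a point): bicycle-light battery pack, black brick 78 mm long (own x) x 32 wide (y) x 24 high (z), 80 to 130 g, grey cap at its +x end, two brass contacts at its -x end (the contact end), RED light bar on top; point: its centre, half-way up. Flat, to be charged. Starts lying on the shelf, contact end roughly away from the robot. None if absent (two or three of the three are there).
- flat3_c (a point): bicycle-light battery pack, black brick 78 mm long (own x) x 32 wide (y) x 24 high (z), 80 to 130 g, grey cap at its +x end, two brass contacts at its -x end (the contact end), RED light bar on top; point: its centre, half-way up. Flat, to be charged. Starts lying on the shelf, contact end roughly away from the robot. None if absent (two or three of the three are there).
- spare_c (a point): bicycle-light battery pack, black brick 78 mm long (own x) x 32 wide (y) x 24 high (z), 80 to 130 g, grey cap at its +x end, two brass contacts at its -x end (the contact end), GREEN light bar on top; point: its centre, half-way up. Fully charged, to be stowed. Starts lying on the shelf, contact end roughly away from the robot.
- done1_c (a point): bicycle-light battery pack, black brick 78 mm long (own x) x 32 wide (y) x 24 high (z), 80 to 130 g, grey cap at its +x end, two brass contacts at its -x end (the contact end), GREEN light bar on top; point: its centre, half-way up. Finished charging, seated in bay 1 at the start; to be taken out and stowed. None if absent (one or two of the four are there).
- done2_c (a point): bicycle-light battery pack, black brick 78 mm long (own x) x 32 wide (y) x 24 high (z), 80 to 130 g, grey cap at its +x end, two brass contacts at its -x end (the contact end), GREEN light bar on top; point: its centre, half-way up. Finished charging, seated in bay 2 at the start; to be taken out and stowed. None if absent (one or two of the four are there).
- done3_c (a point): bicycle-light battery pack, black brick 78 mm long (own x) x 32 wide (y) x 24 high (z), 80 to 130 g, grey cap at its +x end, two brass contacts at its -x end (the contact end), GREEN light bar on top; point: its centre, half-way up. Finished charging, seated in bay 3 at the start; to be taken out and stowed. None if absent (one or two of the four are there).
- done4_c (a point): bicycle-light battery pack, black brick 78 mm long (own x) x 32 wide (y) x 24 high (z), 80 to 130 g, grey cap at its +x end, two brass contacts at its -x end (the contact end), GREEN light bar on top; point: its centre, half-way up. Finished charging, seated in bay 4 at the start; to be taken out and stowed. None if absent (one or two of the four are there).
- busy1_c (a point): bicycle-light battery pack, black brick 78 mm long (own x) x 32 wide (y) x 24 high (z), 80 to 130 g, grey cap at its +x end, two brass contacts at its -x end (the contact end), AMBER light bar on top; point: its centre, half-way up. Still charging, seated in bay 1; leave it. None if absent (one of the four is there).
- busy2_c (a point): bicycle-light battery pack, black brick 78 mm long (own x) x 32 wide (y) x 24 high (z), 80 to 130 g, grey cap at its +x end, two brass contacts at its -x end (the contact end), AMBER light bar on top; point: its centre, half-way up. Still charging, seated in bay 2; leave it. None if absent (one of the four is there).
- busy3_c (a point): bicycle-light battery pack, black brick 78 mm long (own x) x 32 wide (y) x 24 high (z), 80 to 130 g, grey cap at its +x end, two brass contacts at its -x end (the contact end), AMBER light bar on top; point: its centre, half-way up. Still charging, seated in bay 3; leave it. None if absent (one of the four is there).
- busy4_c (a point): bicycle-light battery pack, black brick 78 mm long (own x) x 32 wide (y) x 24 high (z), 80 to 130 g, grey cap at its +x end, two brass contacts at its -x end (the contact end), AMBER light bar on top; point: its centre, half-way up. Still charging, seated in bay 4; leave it. None if absent (one of the four is there).
- bay1 (a point): floor centre of bay 1 of the white and grey dock (16 mm above the shelf; bays 64 mm apart, 1 at -y end). Own x: from hood (far side) to sill (robot side); y: away from the time switch. A pack sits centred, own x along this x. Inside 82 mm long, from the hood's wall at x = -41 mm to a sill 8 mm high at x = +41. The hood's lip: edge at x = -32, underside 29, top 34 mm above the floor.
- bay2 (a point): floor centre of bay 2 of the white and grey dock (16 mm above the shelf; bays 64 mm apart, 1 at -y end). Own x: from hood (far side) to sill (robot side); y: away from the time switch. A pack sits centred, own x along this x. Guide blocks leave 37 mm of width at both ends: x below -32 at full height, x from 24 to 41 only 9 mm high; between them the floor is open at the sides.
- bay3 (a point): floor centre of bay 3 of the white and grey dock (16 mm above the shelf; bays 64 mm apart, 1 at -y end). Own x: from hood (far side) to sill (robot side); y: away from the time switch. A pack sits centred, own x along this x. The gap between lip edge and sill is shorter than a pack: tilt it about 20 degrees, slip its contact end under the lip, swing the other end down inside the sill.
- bay4 (a point): floor centre of bay 4 of the white and grey dock (16 mm above the shelf; bays 64 mm apart, 1 at -y end). Own x: from hood (far side) to sill (robot side); y: away from the time switch. A pack sits centred, own x along this x. Nothing latches: a pack lying flat is seated, 2 mm loose at each end. To take one out, swing its sill end up about 20 degrees and draw it back and up from under the lip.
- timer_head (a point): top centre of the blue mushroom head (38 mm across) of the push-in time switch at the dock's +y end, 70 mm above the shelf when up; the head stands 30 mm above its steel collar
- timer (a joint): travel of that plunger in m: 0 up, 0.014 at its stop (head pushed straight down). A spring with an air damper resists: about 3 N at first, 8 N held at the stop, plus 1.2 N for each 10 mm/s of speed; it rises again by itself in about half a second when let go
- bin_a (a point): centre of the inner floor of one of two empty neighbouring bins (the other is bin_b), 18 mm above the shelf, on the grey turntable organiser: disc 252 mm across, four round bins 95 mm across inside, 42 mm deep, centres 72 mm from the turntable's axis; the other two hold the bulb and the bicycle light. It turns stiffly if pushed; own z up. A bin takes two packs, one on the other
- bin_b (a point): centre of the inner floor of one of two empty neighbouring bins (the other is bin_a), 18 mm above the shelf, on the grey turntable organiser: disc 252 mm across, four round bins 95 mm across inside, 42 mm deep, centres 72 mm from the turntable's axis; the other two hold the bulb and the bicycle light. It turns stiffly if pushed; own z up. A bin takes two packs, one on the other
- jar: amber glass jar of spent batteries with a steel lid, 92 mm across, 118 mm high; leave it alone. Origin on its underside
- pot: white ceramic pot with a small plant, 116 mm across, 185 mm high with the plant; leave it alone. Origin on its underside
- bulb: frosted reflector bulb standing face down in a bin, 63 mm across, 102 mm high; leave it alone. Origin on its underside
- bike_light: steel bicycle light in a bin, 62 mm long, 52 mm high; leave it alone. Origin on its underside

How it is judged (in metres and radians):
On the way, in this order (a step that is already met when the one before it is completed fails the run):
1. every flat pack lies seated in a bay of the dock (((x of flat1_c in the frame of bay1 between -0.006 and 0.006 m and y of flat1_c in the frame of bay1 between -0.006 and 0.006 m and z of flat1_c in the frame of bay1 between 0.008 and 0.0155 m) or (x of flat1_c in the frame of bay2 between -0.006 and 0.006 m and y of flat1_c in the frame of bay2 between -0.006 and 0.006 m and z of flat1_c in the frame of bay2 between 0.008 and 0.0155 m) or (x of flat1_c in the frame of bay3 between -0.006 and 0.006 m and y of flat1_c in the frame of bay3 between -0.006 and 0.006 m and z of flat1_c in the frame of bay3 between 0.008 and 0.0155 m) or (x of flat1_c in the frame of bay4 between -0.006 and 0.006 m and y of flat1_c in the frame of bay4 between -0.006 and 0.006 m and z of flat1_c in the frame of bay4 between 0.008 and 0.0155 m)) and angle between each of flat1_c, flat2_c, flat3_c's own z axis and vertical below 0.07 rad and y of timer_head in the frame of flat1_c below -0.05 m and ((x of flat2_c in the frame of bay1 between -0.006 and 0.006 m and y of flat2_c in the frame of bay1 between -0.006 and 0.006 m and z of flat2_c in the frame of bay1 between 0.008 and 0.0155 m) or (x of flat2_c in the frame of bay2 between -0.006 and 0.006 m and y of flat2_c in the frame of bay2 between -0.006 and 0.006 m and z of flat2_c in the frame of bay2 between 0.008 and 0.0155 m) or (x of flat2_c in the frame of bay3 between -0.006 and 0.006 m and y of flat2_c in the frame of bay3 between -0.006 and 0.006 m and z of flat2_c in the frame of bay3 between 0.008 and 0.0155 m) or (x of flat2_c in the frame of bay4 between -0.006 and 0.006 m and y of flat2_c in the frame of bay4 between -0.006 and 0.006 m and z of flat2_c in the frame of bay4 between 0.008 and 0.0155 m)) and y of timer_head in the frame of flat2_c below -0.05 m and ((x of flat3_c in the frame of bay1 between -0.006 and 0.006 m and y of flat3_c in the frame of bay1 between -0.006 and 0.006 m and z of flat3_c in the frame of bay1 between 0.008 and 0.0155 m) or (x of flat3_c in the frame of bay2 between -0.006 and 0.006 m and y of flat3_c in the frame of bay2 between -0.006 and 0.006 m and z of flat3_c in the frame of bay2 between 0.008 and 0.0155 m) or (x of flat3_c in the frame of bay3 between -0.006 and 0.006 m and y of flat3_c in the frame of bay3 between -0.006 and 0.006 m and z of flat3_c in the frame of bay3 between 0.008 and 0.0155 m) or (x of flat3_c in the frame of bay4 between -0.006 and 0.006 m and y of flat3_c in the frame of bay4 between -0.006 and 0.006 m and z of flat3_c in the frame of bay4 between 0.008 and 0.0155 m)) and y of timer_head in the frame of flat3_c below -0.05 m), for 0.2 s.
2. after that the time-switch plunger is pushed down to its stop (value of joint timer above 0.0125 m), for 0.1 s.
At the end, for the whole second after the job is handed in: Each flat pack in a bay: centre within 6 mm of the bay centre along and across, flat (tilt under 0.07 rad), contact end at the hood. Each green pack in an empty bin: centre within 32 mm of its middle, under 55 mm above its floor. Packs at rest, plunger up again (within 3 mm) (all of step 1 and ((horizontal distance between spare_c and bin_a below 0.032 m and z of spare_c in the frame of bin_a between 0 and 0.055 m) or (horizontal distance between spare_c and bin_b below 0.032 m and z of spare_c in the frame of bin_b between 0 and 0.055 m)) and ((horizontal distance between done1_c and bin_a below 0.032 m and z of done1_c in the frame of bin_a between 0 and 0.055 m) or (horizontal distance between done1_c and bin_b below 0.032 m and z of done1_c in the frame of bin_b between 0 and 0.055 m)) and ((horizontal distance between done2_c and bin_a below 0.032 m and z of done2_c in the frame of bin_a between 0 and 0.055 m) or (horizontal distance between done2_c and bin_b below 0.032 m and z of done2_c in the frame of bin_b between 0 and 0.055 m)) and ((horizontal distance between done3_c and bin_a below 0.032 m and z of done3_c in the frame of bin_a between 0 and 0.055 m) or (horizontal distance between done3_c and bin_b below 0.032 m and z of done3_c in the frame of bin_b between 0 and 0.055 m)) and ((horizontal distance between done4_c and bin_a below 0.032 m and z of done4_c in the frame of bin_a between 0 and 0.055 m) or (horizontal distance between done4_c and bin_b below 0.032 m and z of done4_c in the frame of bin_b between 0 and 0.055 m)) and linear speed of each of flat1, flat2, flat3, spare, done1, done2, done3, done4 below 0.02 m/s and value of joint timer below 0.003 m); the robot touches nothing.
It fails at once if the pack that is still charging is shifted by more than 10 mm (distance of any of busy1_c, busy2_c, busy3_c, busy4_c from where it was at the start of the episode above 0.01 m).
It fails at once if the jar or the pot is shifted by more than 25 mm (distance of any of jar, pot from where it was at the start of the episode above 0.025 m).
It fails at once if the jar or the pot is tipped (angle between any of jar, pot's own z axis and vertical above 0.4 rad).
It fails at once if the bulb or the bicycle light is lifted out of its bin (height (world z) of any of bulb, bike_light above 0.08 m).
Of busy1, busy2, busy3, busy4 only 1 to 1 are there at a start; the rules pass over those that are not, and their reading is None.
Of done1, done2, done3, done4 only 1 to 2 are there at a start; the rules pass over those that are not, and their reading is None.
Of flat1, flat2, flat3 only 2 to 3 are there at a start; the rules pass over those that are not, and their reading is None.
At some moment in a run one of flat1, flat2, flat3, spare may be knocked a few centimetres aside while the robot is not near it.
Once in a run the grip may slacken for a moment while it holds something.
It also fails if it takes over 210 s, if anything falls off the work surface, if the arm or the gripper's body presses on something with over 40 N, if the wrist force passes 120 N, or if a joint passes its speed limit or range.

ROBOT

A 7-joint arm with a two-finger parallel gripper is mounted at the origin on the work surface. World frame = base frame: x ahead of the robot, y to its left, z up, the work surface at z = 0. Lengths are in mm, angles in rad, forces in N, time in s.
With the tool pointing down it reaches from about 425 to 875 mm from the base axis. Payload 9.9 kg.
Tool frame: the origin (TCP) lies on the centre line of the jaws, within the pads' length; the fingertips stand 25 mm ahead of it and the grasp point (between the pads) lies 6 mm ahead of it; z points along the fingers, y is the line along which they close (so a half turn about z gives the same grasp; the last joint's range is limited). The gripper opens to 85 mm and grips with 20 to 120 N. Pads are 22 mm wide; open, the fingers measure 114 mm over their backs; the gripper's body (76 mm by 85 mm) begins 54 mm behind the grasp point. The pads swing forward as they close: fully open they stand 13 mm farther back than shut.
Start: joints at [1.031, 0.576, 0.025, 1.437, -0.015, 1.129, -0.057], TCP at [297.127, -606.09, 256.289] pointing down, gripper open.
Joint ranges: [-2.76, 2.76], [-0.34, 2.15], [-1.52, 1.57], [0.19, 2.46], [-1.09, 4.23], [0.17, 1.99], [-2.82, 2.82]. Speed limits (rad/s): [2.22, 2.22, 3.01, 3.01, 3.14, 3.14, 3.14].

INTERFACE

Orientations are given as a unit quaternion [x, y, z, w].
In Python, from plant import env gives the robot as it stands.
- The arm moves only by the tool drive_tool, never from a script. Its argument "increments" is a list of rows, each a list of 5 numbers: the closure in counts, from 0 (fully open) to 255 (shut), then the shift along the tool's x, y, z in mm, then the turn about the tool's z in rad. In form: [[grip, dx, dy, dz, yaw], ...]. A call has 1 to 8 rows; each row shifts and turns the commanded pose from where the row before left it, along the tool's axes as they then stand; what a row does not reach is not made up. A row lasts 1/12 s, in which the tool goes at most 41.7 mm and 7.16 degrees, less where a joint would pass 70% of its speed; a pose out of reach is approached as far as the arm can. A call is refused whole if a number of a shift passes 41.7 or a number of a turn 0.125, either way. A call with a gripper value outside its range is refused whole. The fingers move at their own pace and stop on an object; the grip force is fixed at half the most. Time passes only in rows, so rows that do not move let the fingers close. It gives the time, the measured TCP pose, the force, the opening and the grip force at its end, in the units of the state.
- env.get_state(): the state, without advancing time (a new reading comes with each control period).
- env.capture(name): name is "scene" or "side" or "wrist"; returns the picture (420x560x3 uint8, red, green, blue); there is no depth.
- env.camera_params(name): a dict with "fx", "fy", "cx", "cy" (pixels), "R" (3x3) and "t" (3): a world point X has camera coordinates R X + t. Camera axes: x right, y down, z forward; pixel columns grow to the right and rows downward; lengths in mm; the calibration is good to about 2 mm. A picture is of the moment at which its call begins: read the wrist's pose just before it. camera_params takes no time and is no camera call; for the wrist camera it gives the pose at the moment of the call.
- env.finish_job(): hands the job in; it is judged then, once.
The state is a dict: "t": time; "joint_pos": joint angles; "joint_vel": joint speeds; "effort": joint torques, N m; "tool_pos": TCP position; "orientation": TCP orientation; "wrist_force": force on the tool from outside, world axes, zero at the start; "torque": the same for the moment, N m; "width": finger opening in mm; "grasp_force": force on a finger pad.
Only numpy, scipy, OpenCV 4.12 (cv2) and the standard library are available. Lean on these libraries where they do the work, as an engineer would, in place of code of your own. Each camera call takes 0.05 s, during which the arm holds its last target. There are 200 camera calls.

## Working session

There is one attempt and no reset: what is moved stays moved. The work goes in short steps, Python scripts to look and compute and a tool call to move; the robot and the scene stay as the last step left them, time stands still between calls to the robot, and variables do not carry over. Pictures are saved under pics/ and viewed, at most 18 in all, crops included, and the job is handed in when it is done.

Besides the shell and the picture viewer there is one more tool, called after "Request:" in YAML: its name, and indented under it one key for each argument. drive_tool: Moves the arm, as the interface text tells. Its arguments: {"type":"object","properties":{"increments":{"type":"array","items":{"type":"array","items":{"type":"number"}}}},"required":["increments"]}

```bash
ls; mkdir -p pics; python3 - <<'E'
from plant import env
import cv2
s=env.get_state(); print(s)
a=env.capture("scene"); b=env.capture("side")
cv2.imwrite("pics/scene0.png",a[:,:,::-1]); cv2.imwrite("pics/side0.png",b[:,:,::-1])
for n in("scene","side","wrist"):print(n,env.camera_params(n))
E
```

```text
pics
{'t': 0.0, 'joint_pos': array([ 1.03117904,  0.57650025,  0.02485226,  1.43789332, -0.01501624,
        1.12898005, -0.0565437 ]), 'joint_vel': array([ 0.00157752,  0.0011986 , -0.00081031, -0.000963  , -0.00043683,
        0.00025162,  0.00012867]), 'effort': array([ 1.00128796e-03, -7.65730476e+01,  2.25045249e+00, -2.85953039e+01,
        1.52713840e-02,  1.27561312e-02,  3.31295234e-05]), 'tool_pos': array([ 296.96543113, -605.72229374,  255.46939441]), 'orientation': array([ 9.74143360e-01,  2.25929365e-01, -2.15258021e-04, -7.68607337e-04]), 'wrist_force': array([0.50971612, 0.43136214, 0.04007955]), 'torque': array([0.02769557, 0.04504064, 0.00483289]), 'grasp_force': 0.0, 'width': 85.55872166097392}
scene {'fx': 535.6202957209658, 'fy': 535.6202957209658, 'cx': 277.71935071508744, 'cy': 202.0364717955467, 'R': array([[-0.83137962,  0.55569343,  0.00356787],
       [ 0.41031113,  0.61817608, -0.67044993],
       [-0.37477019, -0.55593448, -0.7419462 ]]), 't': array([ 533.1987375 , -167.9493802 , 1546.10078431])}
side {'fx': 388.83736590177483, 'fy': 388.83736590177483, 'cx': 279.41721938473796, 'cy': 202.02883178686523, 'R': array([[ 0.90466518, -0.42605996, -0.00733589],
       [-0.32528466, -0.67936069, -0.65776815],
       [ 0.27526496,  0.5974462 , -0.75318473]]), 't': array([-552.47038687,  226.87070806,  823.32418802])}
wrist {'fx': 340.728964913706, 'fy': 340.728964913706, 'cx': 283.2810359778693, 'cy': 211.3587148811943, 'R': array([[ 0.43993692, -0.89802748, -0.00146587],
       [-0.85031756, -0.41708805,  0.32093241],
       [-0.28881752, -0.13994356, -0.94710097]]), 't': array([-675.43845234,  -43.24953413,  381.59677605])}
```

View pics/scene0.png

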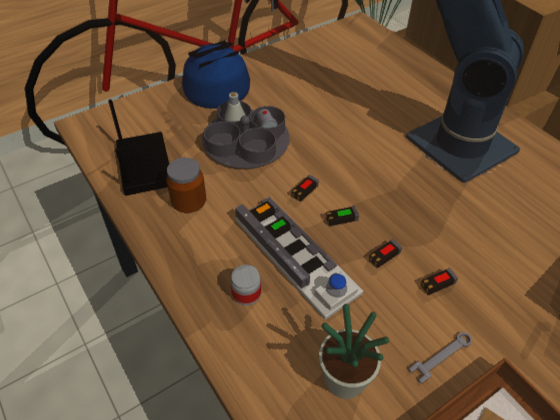

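View pics/side0.png

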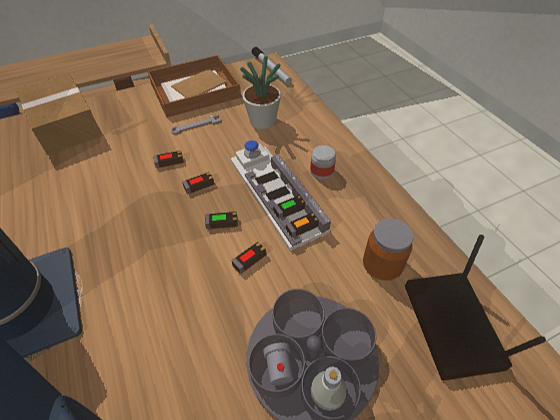

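```bash
cat > h.py <<'E'
from plant import env
import numpy as np, cv2
def ray(P,uv,z):
    d=P['R'].T@np.array([(uv[0]-P['cx'])/P['fx'],(uv[1]-P['cy'])/P['fy'],1]); c=-P['R'].T@P['t']
    return c+d*(z-c[2])/d[2]
def rng(hsv,name):
    H,S,V=[hsv[:,:,i].astype(int) for i in range(3)]
    b=(S>190)&(V>130)
    m={'red':b&((H<4)|(H>176)),'green':b&(H>50)&(H<75),'amber':b&(H>12)&(H<22)&(V>200),'blue':(S>150)&(H>105)&(H<125)&(V>90)}[name]
    return m.astype(np.uint8)
def look(n,save=None):
    P=env.camera_params(n); im=env.capture(n)
    if save: cv2.imwrite('pics/'+save,im[:,:,::-1])
    return P,im
def blobs(im,name,amin=20):
    m=rng(cv2.cvtColor(im,cv2.COLOR_RGB2HSV),name)
    out=[]
    for c in cv2.findContours(m,cv2.RETR_EXTERNAL,cv2.CHAIN_APPROX_NONE)[0]:
        if cv2.contourArea(c)>=amin: out.append(c[:,0,:].astype(float))
    return out
def bar(P,c,z):  # contour -> world centre, long-axis angle, size on plane z
    w=np.array([ray(P,p,z)[:2] for p in c]); 
    (x,y),(a,b),_=r=cv2.minAreaRect(w.astype(np.float32)*1)
    q=cv2.boxPoints(r); e=q[1]-q[0]; f=q[2]-q[1]
    if np.linalg.norm(f)>np.linalg.norm(e): e=f
    t=np.arctan2(e[1],e[0]); t=(t+np.pi/2)%np.pi-np.pi/2
    return np.round([x,y],1),round(float(t),3),np.round(sorted([a,b]),1)
def phi():
    s=env.get_state(); q=s['orientation']; return 2*np.arctan2(q[1],q[0]),s
def go(target,ph):  # deltas in tool axes; yaw is applied after the shifts of a row
    p,s=phi(); d=np.array(target)-s['tool_pos']
    x=np.array([np.cos(p),np.sin(p)]); y=np.array([np.sin(p),-np.cos(p)])
    return dict(phi=round(p,3),dx=round(d[:2]@x,1),dy=round(d[:2]@y,1),dz=round(-d[2],1),yaw=round((p-ph+np.pi/2)%np.pi-np.pi/2,3))
E
python3 - <<'E'
from h import *
for n in('scene','side'):
    P,im=look(n); print(n,np.round(-P['R'].T@P['t']))
    for k in('red','green','amber','blue'):
        for c in blobs(im,k,12):
            print(k,np.round(c.mean(0)),*[bar(P,c,z) for z in ((24,40) if k!='blue' else (70,))])
E
```

```text
scene [1092.  667. 1033.]
red [441. 278.] (array([402.1, 306.1]), -0.175, array([15.7, 33.4])) (array([413. , 311.8]), -0.175, array([15.5, 32.9]))
red [387. 249.] (array([450.5, 177.7]), 0.051, array([14.8, 32.2])) (array([460.7, 185.5]), 0.051, array([14.6, 31.7]))
red [306. 184.] (array([ 484.6, -101.9]), 0.339, array([14.7, 32.1])) (array([494.2, -89.7]), 0.339, array([14.5, 31.6]))
red [258.  37.] (array([ 210.7, -776.1]), 0.119, array([ 17. , 109.5])) (array([ 224.6, -753.2]), 0.119, array([ 16.8, 107.8]))
green [278. 224.] (array([621.8, -27.9]), 0.049, array([12.1, 31.1])) (array([629.3, -16.9]), 0.049, array([11.9, 30.6]))
green [344. 212.] (array([464. ,  30.7]), -0.333, array([10.7, 31.2])) (array([473.9,  40.8]), -0.333, array([10.5, 30.7]))
blue [338. 281.] (array([624.4, 206.3]), 0.915, array([29.9, 36. ]))
blue [227.  68.] (array([ 419.8, -609.8]), 0.869, array([ 78.7, 123. ]))
side [ 347. -573.  765.]
red [280. 366.] (array([ 446.1, -350.3]), -0.443, array([9. , 9.3])) (array([ 443.9, -355.1]), -0.443, array([8.8, 9.1]))
red [247. 255.] (array([484.1, -98. ]), 0.287, array([16.3, 33.7])) (array([ 481.2, -108.2]), 0.287, array([15.9, 33. ]))
red [196. 180.] (array([450.2, 181.9]), 0.071, array([17.1, 33.7])) (array([448. , 165.6]), 0.071, array([16.8, 32.9]))
red [165. 156.] (array([400.8, 311.2]), -0.146, array([17.1, 32.5])) (array([399.7, 292.1]), -0.146, array([16.7, 31.8]))
amber [301. 222.] (array([637.7, -65.8]), 0.048, array([12.2, 32.9])) (array([631.4, -76.7]), 0.048, array([11.9, 32.2]))
blue [250. 145.] (array([617.6, 201.7]), 0.219, array([27.2, 33.9]))
```

Request:
drive_tool:
  increments:
    - [0,30,-21.7,-10,0]
    - [0,30,-21.7,-10,0]
    - [0,30,-21.7,-10,0]
    - [0,30,-21.7,-10,0]
    - [0,30,-21.7,-10,0]
    - [0,30,-21.7,-10,0]
    - [0,30,-21.7,-10,0]
    - [0,30,-21.7,-10,0]

```text
t: 0.87
tool_pos: [436.6, -342.8, 336.8]
orientation: [0.974, 0.226, -0.0, 0.0]
wrist_force: [0.8, -1.6, 0.3]
width: 85.3
grasp_force: 0.0
```

Request:
drive_tool:
  increments:
    - [0,30,-21.7,-10,0]
    - [0,30,-21.7,-5,0]
    - [0,0,0,0,0.114]
    - [0,0,0,0,0.114]
    - [0,0,0,0,0.114]
    - [0,0,0,0,0.114]
    - [0,0,0,0,0]

```text
t: 1.45
tool_pos: [471.0, -279.0, 351.2]
orientation: [1.0, -0.003, -0.0, -0.0]
wrist_force: [-0.4, 0.8, 0.0]
width: 85.3
grasp_force: 0.0
```

```bash
python3 - <<'E'
from h import *
p,s=phi(); print(p,s['tool_pos'])
look('wrist','w1.png')
E
```

```text
-0.005294043654686191 [ 470.95607543 -278.96862903  351.19005098]
```

View pics/w1.png

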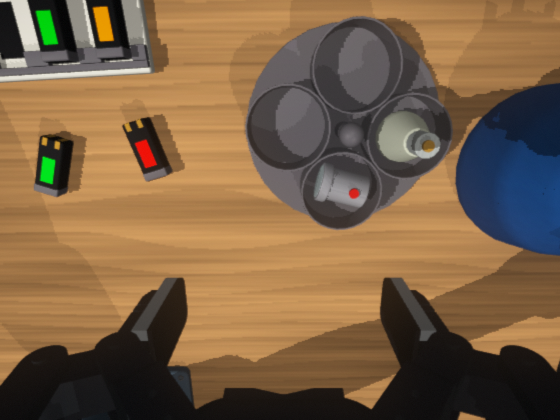

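Request:
drive_tool:
  increments:
    - [0,4,-41,0,0]
    - [0,4,-41,0,0]
    - [0,4,-41,0,0]
    - [0,4,-41,0,0]
    - [0,4,-41,0,0]
    - [0,4,-41,0,0]
    - [0,4,-41,0,0]
    - [0,4,-41,0,0]

```text
t: 2.17
tool_pos: [502.8, 50.7, 351.5]
orientation: [1.0, 0.002, 0.0, 0.0]
wrist_force: [1.0, -0.2, 0.6]
width: 85.4
grasp_force: 0.0
```

Request:
drive_tool:
  increments:
    - [0,0,-40,0,0]
    - [0,0,0,0,0]
    - [0,0,0,0,0]

```text
t: 2.42
tool_pos: [502.7, 91.3, 351.1]
orientation: [1.0, 0.004, -0.0, -0.0]
wrist_force: [0.2, -1.4, 0.8]
width: 85.2
grasp_force: 0.0
```

```bash
python3 - <<'E'
from h import *
p,s=phi(); print(p,s['tool_pos'])
P,im=look('wrist','w2.png')
for k in('red','green','amber','blue'):
  for c in blobs(im,k,50): print(k,np.round(c.mean(0)),*[bar(P,c,z) for z in ((24,40) if k!='blue' else (70,))])
E
```

```text
0.008724018973308835 [502.73893576  91.279571   351.12760139]
red [128. 233.] (array([399.2, 307.5]), -0.142, array([15.5, 34.1])) (array([405.8, 299.7]), -0.142, array([15. , 32.9]))
red [218. 200.] (array([448.3, 178.6]), 0.054, array([16. , 33.5])) (array([453.2, 175.5]), 0.054, array([15.4, 32.3]))
red [426. 178.] (array([ 482.2, -101.8]), 0.292, array([16.5, 34.3])) (array([485.9, -94.9]), 0.292, array([15.9, 33.1]))
green [326. 192.] (array([461.3,  31.4]), -0.329, array([16. , 33.7])) (array([465.7,  33.5]), -0.329, array([15.5, 32.5]))
green [376.  58.] (array([628.9, -20.3]), 0.034, array([16.4, 34.4])) (array([627.3, -16.3]), 0.034, array([15.9, 33.2]))
amber [432.  55.] (array([632.3, -86.6]), 0.051, array([15.1, 33.4])) (array([630.6, -80.3]), 0.051, array([14.6, 32.2]))
blue [181.  60.] (array([620., 202.]), 0.047, array([32.9, 35.7]))
```

View pics/w2.png

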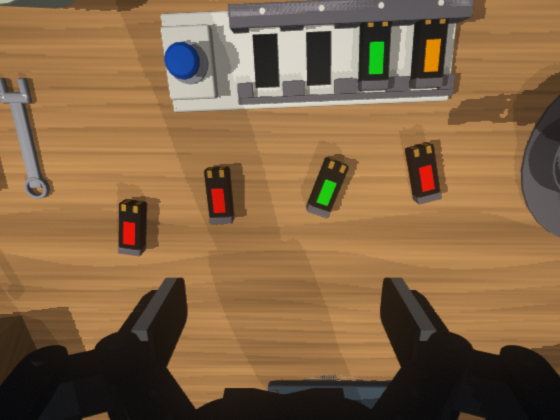

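```bash
cat >> h.py <<'E'
def proj(P,X):
    c=P['R']@np.array(X,float)+P['t']; return P['fx']*c[0]/c[2]+P['cx'],P['fy']*c[1]/c[2]+P['cy']
def sample(P,im,xy,ang,z,ts,off=0):
    u=np.array([np.cos(ang),np.sin(ang)]); n=np.array([-u[1],u[0]])
    pts=np.array([proj(P,[*(np.array(xy)+u*t+n*off),z]) for t in ts],np.float32)
    return cv2.remap(im,pts[:,0].reshape(1,-1),pts[:,1].reshape(1,-1),cv2.INTER_LINEAR)[0]
E
python3 - <<'E'
from h import *
P,im=look('wrist')
ts=np.arange(-50,66,3)
for xy,a,z in (((448.3,178.6),.054,24),((482.2,-101.8),.292,24),((461.3,31.4),-.329,24),((627.3,-16.3),.05,40)):
  for off in(0,-10): 
    s=sample(P,im,xy,a,z,ts,off); print(xy,off,[(int(t),*map(int,v)) for t,v in zip(ts,s)] if off==0 else [int(v.sum()//3) for v in s])
E
```

```text
(448.3, 178.6) 0 [(-50, 147, 106, 64), (-47, 140, 101, 61), (-44, 144, 102, 62), (-41, 143, 104, 62), (-38, 149, 109, 65), (-35, 145, 106, 66), (-32, 99, 87, 81), (-29, 94, 86, 84), (-26, 96, 86, 86), (-23, 56, 46, 41), (-20, 43, 32, 24), (-17, 114, 28, 18), (-14, 209, 23, 9), (-11, 210, 23, 8), (-8, 210, 21, 9), (-5, 210, 22, 8), (-2, 210, 21, 8), (1, 209, 22, 8), (4, 210, 22, 8), (7, 211, 22, 9), (10, 211, 22, 8), (13, 212, 22, 10), (16, 192, 23, 10), (19, 61, 31, 22), (22, 42, 32, 24), (25, 41, 31, 24), (28, 41, 31, 23), (31, 41, 30, 23), (34, 41, 31, 24), (37, 42, 32, 24), (40, 40, 30, 23), (43, 37, 27, 19), (46, 41, 29, 17), (49, 105, 75, 45), (52, 158, 115, 69), (55, 160, 117, 71), (58, 159, 116, 71), (61, 159, 116, 71), (64, 158, 116, 71)]
(448.3, 178.6) -10 [105, 99, 104, 103, 107, 102, 88, 87, 86, 44, 32, 32, 35, 34, 32, 31, 33, 33, 32, 32, 34, 34, 33, 31, 32, 31, 31, 33, 85, 95, 97, 60, 52, 75, 114, 115, 115, 115, 116]
(482.2, -101.8) 0 [(-50, 177, 131, 79), (-47, 175, 129, 78), (-44, 173, 126, 77), (-41, 180, 132, 81), (-38, 190, 141, 85), (-35, 181, 135, 86), (-32, 114, 9
[... 2003 characters left out ...]
(-17, 29, 134, 29), (-14, 19, 200, 26), (-11, 20, 200, 25), (-8, 17, 200, 26), (-5, 17, 199, 26), (-2, 17, 199, 26), (1, 16, 199, 26), (4, 16, 200, 27), (7, 15, 200, 26), (10, 15, 200, 25), (13, 13, 200, 25), (16, 14, 198, 27), (19, 33, 38, 30), (22, 33, 34, 30), (25, 33, 34, 30), (28, 33, 34, 31), (31, 32, 33, 31), (34, 32, 32, 30), (37, 41, 41, 40), (40, 96, 93, 96), (43, 97, 92, 96), (46, 98, 94, 97), (49, 101, 97, 100), (52, 158, 154, 148), (55, 156, 151, 147), (58, 101, 96, 100), (61, 0, 0, 0), (64, 0, 0, 0)]
(627.3, -16.3) -10 [153, 206, 120, 99, 99, 112, 96, 98, 98, 44, 36, 35, 35, 36, 36, 36, 35, 34, 34, 34, 34, 34, 33, 32, 32, 33, 31, 31, 104, 82, 95, 95, 95, 101, 97, 100, 55, 0, 0]
```

```bash
python3 - <<'E'
from h import *
print(go((623.3,-16.5,120),.05))
im=cv2.cvtColor(cv2.imread('pics/w1.png'),cv2.COLOR_BGR2RGB); 
P=env.camera_params('wrist')
# w1 wrist pose: same R up to yaw; shift from TCP
p,s=phi(); d=-0.0053-p; Rz=np.array([[np.cos(d),-np.sin(d),0],[np.sin(d),np.cos(d),0],[0,0,1]])
C=-P['R'].T@P['t']-s['tool_pos']; R=P['R']@Rz.T; C=Rz@C+[470.956,-278.969,351.19]
P1=dict(P,R=R,t=-R@C)
for nm,q in dict(a=(288,127),b=(357,65),c=(410,136),d=(341,190)).items(): print(nm,np.round(ray(P1,q,60)))
for uv in((248,127),(329,127),(288,85),(288,168)):print(np.round(ray(P1,uv,60)))
E
```

```text
{'phi': np.float64(0.002), 'dx': np.float64(120.1), 'dy': np.float64(104.5), 'dz': np.float64(231.2), 'yaw': np.float64(-0.048)}
a [ 518. -287.   60.]
b [ 585. -363.   60.]
c [ 507. -431.   60.]
d [ 442. -353.   60.]
[ 519. -240.   60.]
[ 518. -335.   60.]
[ 565. -287.   60.]
[ 470. -287.   60.]
```

Request:
drive_tool:
  increments:
    - [100,17,15,30,-0.024]
    - [100,17,15,30,-0.024]
    - [100,17,15,30,0]
    - [100,17,15,30,0]
    - [100,17,15,30,0]
    - [100,17,15,30,0]
    - [100,18,15,30,0]
    - [100,0,0,0,0]

```text
t: 3.18
tool_pos: [626.3, -18.3, 134.7]
orientation: [1.0, 0.021, -0.004, 0.002]
wrist_force: [-1.6, -0.2, -0.6]
width: 51.9
grasp_force: 0.0
```

```bash
python3 - <<'E'
from h import *
p,s=phi(); print(p,s['tool_pos'],s['width'])
P,im=look('wrist','w3.png')
for c in blobs(im,'green',50): print(bar(P,c,40))
for c in blobs(im,'amber',50): print(bar(P,c,40))
print(go((623.3,-16.5,44),.05))
E
```

```text
0.042766194379671135 [626.34591895 -18.25115116 134.73840649] 51.90316183542075
(array([483.2,  24.9]), -0.374, array([10.9, 18.2]))
(array([626.8, -15.5]), 0.047, array([15.5, 33.8]))
(array([622.8, -80.5]), 0.047, array([15.8, 19. ]))
{'phi': np.float64(0.044), 'dx': np.float64(-2.6), 'dy': np.float64(0.2), 'dz': np.float64(93.5), 'yaw': np.float64(-0.006)}
```

View pics/w3.png

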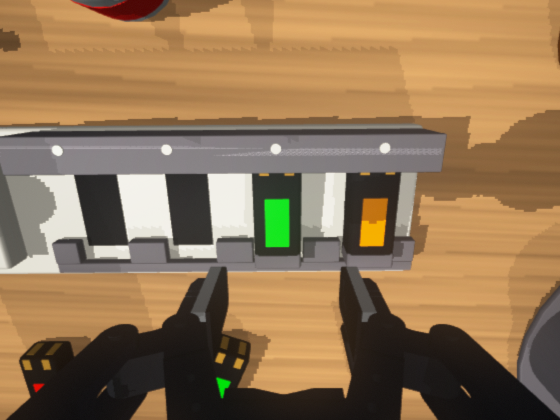

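Request:
drive_tool:
  increments:
    - [100,-3,-0.5,30,0]
    - [100,0,0,30,0]
    - [100,0,0,20,0]
    - [100,0,0,13,0]
    - [100,0,0,0,0]
    - [220,0,0,0,0]
    - [220,0,0,0,0]
    - [220,0,0,0,0]

```text
t: 3.9
tool_pos: [624.7, -11.8, 50.4]
orientation: [1.0, 0.024, 0.001, 0.0]
wrist_force: [0.2, -1.4, -0.2]
width: 30.5
grasp_force: 59.8
```

Request:
drive_tool:
  increments:
    - [220,0,0,0,0]
    - [220,0,0,0,0]
    - [220,0,0,0,0]

```text
t: 4.15
tool_pos: [624.7, -11.9, 50.3]
orientation: [1.0, 0.024, 0.001, 0.0]
wrist_force: [-2.2, -1.7, 9.2]
width: 30.3
grasp_force: 60.9
```

Request:
drive_tool:
  increments:
    - [220,0,0,-3,0]
    - [220,0,0,-3,0]
    - [220,0,0,-2,0]
    - [220,0,0,-2,0]
    - [220,0,0,-2,0]
    - [220,0,0,-2,0]
    - [220,0,0,-2,0]
    - [220,0,0,0,0]

```text
t: 4.82
tool_pos: [623.9, -11.5, 63.6]
orientation: [1.0, 0.024, -0.0, 0.0]
wrist_force: [4.4, -2.8, -13.9]
width: 30.5
grasp_force: 61.1
```

```bash
python3 - <<'E'
from h import *
p,s=phi(); print(p,s['tool_pos'],s['width'],s['wrist_force'])
P,im=look('wrist','w4.png')
for c in blobs(im,'green',50): print(bar(P,c,50))
E
```

```text
0.04742281844833915 [623.90078322 -11.46242287  63.63746424] 30.456442099499046 [  4.42237664  -2.8230321  -13.91251615]
(array([624.3, -12.9]), 0.047, array([16.6, 37.6]))
```

View pics/w4.png

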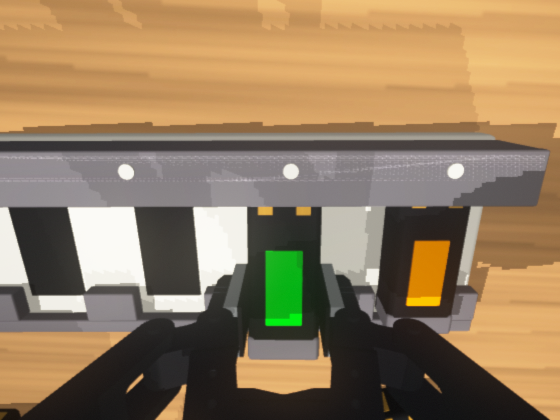

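Request:
drive_tool:
  increments:
    - [220,-4,0,-0.5,0]
    - [220,-4,0,-0.5,0]
    - [220,-4,0,0,0]
    - [220,-4,0,0,0]
    - [220,-2,0,-8,0]
    - [220,0,0,-30,0]
    - [220,0,0,-30,0]
    - [220,0,0,-30,0]

```text
t: 5.53
tool_pos: [605.4, -11.8, 165.1]
orientation: [1.0, 0.024, -0.0, -0.0]
wrist_force: [1.6, 0.8, -0.8]
width: 30.1
grasp_force: 62.5
```

```bash
python3 - <<'E'
from h import *
p,s=phi(); print(p,s['tool_pos'],s['width'],s['wrist_force'])
P,im=look('side','s2.png')
print(go((518,-287,170),.05))
E
```

```text
0.04818171473029385 [605.40916787 -11.826855   165.14951029] 30.083456968094143 [ 1.63410019  0.84988314 -0.76592455]
{'phi': np.float64(0.048), 'dx': np.float64(-103.4), 'dy': np.float64(270.6), 'dz': np.float64(1.4), 'yaw': np.float64(-0.002)}
```

View pics/s2.png

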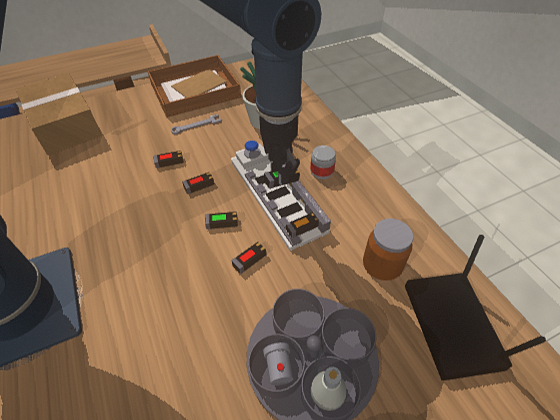

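Request:
drive_tool:
  increments:
    - [220,-14,34,0,0]
    - [220,-14,34,0,0]
    - [220,-14,34,0,0]
    - [220,-14,34,0,0]
    - [220,-14,34,0,0]
    - [220,-14,34,0,0]
    - [220,-14,34,0,0]
    - [220,-14,33,0,0]

```text
t: 6.25
tool_pos: [506.1, -289.7, 164.2]
orientation: [1.0, 0.024, 0.0, 0.0]
wrist_force: [0.1, -0.6, -0.7]
width: 30.5
grasp_force: 62.5
```

```bash
python3 - <<'E'
from h import *
print(go((509.5,-287.5,80),.05),phi()[1]['grasp_force'])
E
```

```text
{'phi': np.float64(0.048), 'dx': np.float64(3.5), 'dy': np.float64(-2.0), 'dz': np.float64(84.2), 'yaw': np.float64(-0.002)} 62.47999548912048
```

Lower into the bin, press flat, release with a small opening, rise.

Request:
drive_tool:
  increments:
    - [220,3.5,-2,28,0]
    - [220,0,0,28,0]
    - [220,0,0,26,0]
    - [220,0,0,10,0]
    - [220,0,0,5,0]
    - [220,0,0,5,0]
    - [220,0,0,3,0]
    - [220,0,0,3,0]

```text
t: 6.92
tool_pos: [511.5, -286.9, 57.2]
orientation: [1.0, 0.024, 0.001, 0.001]
wrist_force: [-3.6, -0.9, 15.0]
width: 30.6
grasp_force: 64.6
```

Request:
drive_tool:
  increments:
    - [220,0,0,0,0]
    - [110,0,0,0,0]
    - [110,0,0,0,0]
    - [110,0,0,0,0]
    - [110,0,0,-20,0]
    - [110,0,0,-35,0]
    - [110,0,0,-40,0]
    - [60,0,0,0,0]

```text
t: 7.58
tool_pos: [513.5, -287.4, 157.3]
orientation: [1.0, 0.024, 0.005, 0.002]
wrist_force: [2.2, -0.8, -0.4]
width: 59.4
grasp_force: 0.0
```

```bash
python3 - <<'E'
from h import *
p,s=phi();print(p,s['tool_pos'],s['width'])
P,im=look('wrist')
for k in('green','red'):
  for c in blobs(im,k,50): print(k,np.round(c.mean(0)),bar(P,c,42),bar(P,c,24))
E
```

```text
0.04759637398647117 [ 513.51719504 -287.42077735  157.27305353] 59.43916869506315
green [282. 218.] (array([ 511.7, -288.8]), 0.036, array([16.2, 34.2])) (array([ 505.4, -289.1]), 0.036, array([17.4, 36.8]))
red [ 44. 235.] (array([ 490.2, -113.2]), 0.28, array([15.7, 32.5])) (array([ 482.2, -100.1]), 0.28, array([16.9, 34.9]))
```

```bash
python3 - <<'E'
from h import *
print(go((455,29.5,150),-.329))
E
```

```text
{'phi': np.float64(0.048), 'dx': np.float64(-42.4), 'dy': np.float64(-318.8), 'dz': np.float64(4.5), 'yaw': np.float64(0.377)}
```

Request:
drive_tool:
  increments:
    - [40,-5.3,-40,-2,0]
    - [40,-5.3,-40,0,0]
    - [40,-5.3,-40,0,0]
    - [40,-5.3,-40,0,0]
    - [40,-5.3,-40,0,0]
    - [40,-5.3,-40,0,0]
    - [40,-5.3,-40,0,0]
    - [40,-5.3,-39,0,0]

```text
t: 8.3
tool_pos: [451.7, 32.5, 152.0]
orientation: [1.0, 0.024, -0.0, -0.0]
wrist_force: [0.8, 0.4, -0.3]
width: 72.2
grasp_force: 0.0
```

Request:
drive_tool:
  increments:
    - [40,0,0,0,0.12]
    - [40,0,0,0,0.12]
    - [40,0,0,0,0.12]
    - [40,0,0,0,0.017]
    - [40,0,0,0,0]

```text
t: 8.72
tool_pos: [452.5, 30.8, 152.0]
orientation: [0.987, -0.163, -0.0, 0.0]
wrist_force: [0.7, -0.9, 0.7]
width: 71.8
grasp_force: 0.0
```

```bash
cat >> h.py <<'E'
def cen(b,k=6): # pack centre from bar
    (xy,a,_)=b; return np.array(xy)+k*np.array([np.cos(a),np.sin(a)]),a
E
python3 - <<'E'
from h import *
p,s=phi();print(p,s['tool_pos'],s['width'])
P,im=look('wrist')
for k in('green','red'):
  for c in blobs(im,k,50): print(k,np.round(c.mean(0)),bar(P,c,24))
b=[bar(P,c,24) for c in blobs(im,'green',50)]
b=min(b,key=lambda q:np.hypot(*(q[0]-[461,31])));c,a=cen(b);print(c,go((*c,30),a))
E
```

```text
-0.3266549079078012 [452.51554036  30.76147272 151.96870607] 71.79990868721143
green [276. 199.] (array([461.4,  32. ]), -0.324, array([15.8, 34. ]))
red [  8. 359.] (array([399.2, 308.7]), -0.157, array([16.5, 34.4]))
red [109. 270.] (array([448.6, 179.6]), 0.052, array([16.6, 34.3]))
red [447. 113.] (array([ 482.4, -101.7]), 0.293, array([16.1, 34. ]))
[467.08781737  30.08983415] {'phi': np.float64(-0.325), 'dx': np.float64(13.9), 'dy': np.float64(-4.1), 'dz': np.float64(122.0), 'yaw': np.float64(-0.001)}
```

Request:
drive_tool:
  increments:
    - [40,14,-4,28,0]
    - [40,0,0,28,0]
    - [40,0,0,28,0]
    - [40,0,0,24,0]
    - [40,0,0,8,0]
    - [40,0,0,4,0]
    - [40,0,0,0,0]

```text
t: 9.35
tool_pos: [467.1, 29.7, 32.0]
orientation: [0.987, -0.163, -0.001, 0.0]
wrist_force: [-0.1, 0.6, 0.1]
width: 71.8
grasp_force: 0.0
```

Request:
drive_tool:
  increments:
    - [220,0,0,0,0]
    - [220,0,0,0,0]
    - [220,0,0,0,0]
    - [220,0,0,0,0]
    - [220,0,0,0,0]
    - [220,0,0,0,0]
    - [220,0,0,0,0]
    - [220,0,0,0,0]

```text
t: 10.02
tool_pos: [468.0, 30.0, 33.6]
orientation: [0.986, -0.164, 0.001, -0.0]
wrist_force: [-0.8, -0.2, 11.7]
width: 30.2
grasp_force: 59.4
```

```bash
python3 - <<'E'
from h import *
p,s=phi();print(p,s['tool_pos'],s['width'],s['wrist_force'])
E
```

```text
-0.3290373756099163 [468.02952227  30.01818427  33.62347446] 30.16650540528378 [-0.84683939 -0.19829759 11.70524699]
```

Request:
drive_tool:
  increments:
    - [220,0,0,-10,0]
    - [220,0,0,-30,0]
    - [220,0,0,-40,0]
    - [220,0,0,-40,0]
    - [220,0,0,-10,0]

```text
t: 10.43
tool_pos: [469.2, 30.0, 167.9]
orientation: [0.986, -0.164, 0.004, -0.001]
wrist_force: [1.5, -0.1, -1.5]
width: 30.5
grasp_force: 60.3
```

```bash
python3 - <<'E'
from h import *
print(go((585,-363,150),-.329),phi()[1]['grasp_force'])
P,im=look('wrist')
b=[bar(P,c,24+125) for c in blobs(im,'green',50)];print(b)
E
```

```text
{'phi': np.float64(-0.329), 'dx': np.float64(236.7), 'dy': np.float64(334.5), 'dz': np.float64(17.9), 'yaw': np.float64(-0.0)} 60.29782176017761
[(array([455.6,  33. ]), -0.327, array([17.5, 36.4]))]
```

Request:
drive_tool:
  increments:
    - [220,21.5,30.4,0,0]
    - [220,21.5,30.4,0,0]
    - [220,21.5,30.4,0,0]
    - [220,21.5,30.4,0,0]
    - [220,21.5,30.4,0,0]
    - [220,21.5,30.4,0,0]
    - [220,21.5,30.4,0,0]
    - [220,21.5,30.4,0,0]

```text
t: 11.15
tool_pos: [551.2, -257.6, 162.0]
orientation: [0.986, -0.164, -0.0, -0.0]
wrist_force: [0.6, -0.2, -1.8]
width: 30.4
grasp_force: 60.2
```

Request:
drive_tool:
  increments:
    - [220,21.5,30.4,0,0]
    - [220,21.5,30.4,0,0]
    - [220,21.5,30.4,0,0]
    - [220,0,0,0,0]
    - [220,0,0,0,0]

```text
t: 11.57
tool_pos: [581.9, -365.6, 161.2]
orientation: [0.986, -0.166, -0.001, 0.0]
wrist_force: [0.1, 1.8, -1.2]
width: 30.3
grasp_force: 60.2
```

```bash
python3 - <<'E'
from h import *
print(go((585,-363,60),-.329),phi()[1]['grasp_force'])
E
```

```text
{'phi': np.float64(-0.333), 'dx': np.float64(2.0), 'dy': np.float64(-3.5), 'dz': np.float64(101.2), 'yaw': np.float64(-0.004)} 60.2006721496582
```

Request:
drive_tool:
  increments:
    - [220,2,-3.5,28,0]
    - [220,0,0,28,0]
    - [220,0,0,28,0]
    - [220,0,0,12,0]
    - [220,0,0,6,0]
    - [220,0,0,3,0]
    - [220,0,0,0,0]

```text
t: 12.15
tool_pos: [586.3, -360.1, 57.8]
orientation: [0.987, -0.164, 0.0, -0.0]
wrist_force: [0.1, -0.4, -0.7]
width: 30.7
grasp_force: 60.2
```

Request:
drive_tool:
  increments:
    - [110,0,0,0,0]
    - [110,0,0,0,0]
    - [110,0,0,0,0]
    - [110,0,0,-20,0]
    - [110,0,0,-35,0]
    - [110,0,0,-40,0]
    - [60,0,0,0,0]

```text
t: 12.73
tool_pos: [589.4, -362.6, 161.1]
orientation: [0.986, -0.164, 0.006, 0.002]
wrist_force: [1.9, -1.3, 1.1]
width: 59.2
grasp_force: 0.0
```

```bash
python3 - <<'E'
from h import *
p,s=phi();print(p,s['tool_pos'],s['width'])
P,im=look('wrist','w5.png')
for k in('green','red'):
  for c in blobs(im,k,50): print(k,np.round(c.mean(0)),bar(P,c,42),bar(P,c,24))
print(go((475,-100,150),.293))
E
```

```text
-0.3297752060546775 [ 589.41879304 -362.56909192  161.13518546] 59.18631177688098
green [228. 329.] (array([ 510.9, -287.9]), 0.033, array([16.7, 34.8])) (array([ 499.2, -280.2]), 0.033, array([18. , 37.4]))
green [281. 228.] (array([ 579.4, -359.6]), -0.322, array([16.3, 34.5])) (array([ 572.9, -357.3]), -0.322, array([17.5, 37.1]))
{'phi': np.float64(-0.33), 'dx': np.float64(-192.1), 'dy': np.float64(-211.1), 'dz': np.float64(8.0), 'yaw': np.float64(-0.623)}
```

View pics/w5.png

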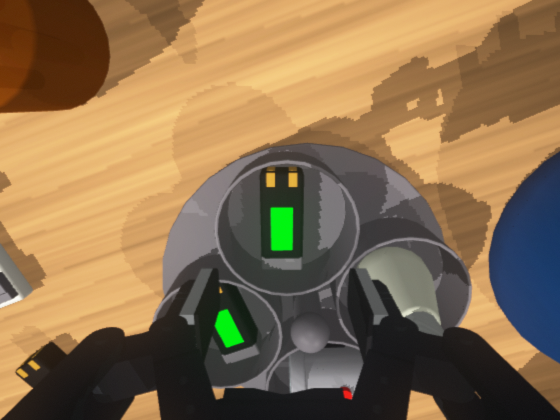

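```bash
python3 - <<'E'
from h import *
print(go((560,50,230),.05))
E
```

```text
{'phi': np.float64(-0.33), 'dx': np.float64(-160.2), 'dy': np.float64(-380.6), 'dz': np.float64(-72.0), 'yaw': np.float64(-0.38)}
```

Request:
drive_tool:
  increments:
    - [40,-13.4,-31.7,-9,0]
    - [40,-13.4,-31.7,-9,0]
    - [40,-13.4,-31.7,-9,0]
    - [40,-13.4,-31.7,-9,0]
    - [40,-13.4,-31.7,-9,0]
    - [40,-13.4,-31.7,-9,0]
    - [40,-13.4,-31.7,-9,0]
    - [40,-13.4,-31.7,-9,0]

```text
t: 13.45
tool_pos: [566.1, -84.1, 224.8]
orientation: [0.986, -0.164, 0.0, -0.0]
wrist_force: [1.1, 0.3, -0.1]
width: 72.0
grasp_force: 0.0
```

Request:
drive_tool:
  increments:
    - [40,-13.4,-31.7,0,0]
    - [40,-13.4,-31.7,0,0]
    - [40,-13.4,-31.7,0,0]
    - [40,-13.4,-31.7,0,0]
    - [40,0,0,0,-0.12]
    - [40,0,0,0,-0.12]
    - [40,0,0,0,-0.12]
    - [40,0,0,0,-0.02]

```text
t: 14.12
tool_pos: [556.6, 51.8, 224.3]
orientation: [1.0, 0.029, 0.0, -0.0]
wrist_force: [0.2, -1.2, 0.9]
width: 71.9
grasp_force: 0.0
```

Request:
drive_tool:
  increments:
    - [40,0,0,0,0]
    - [40,0,0,0,0]

```text
t: 14.28
tool_pos: [556.8, 51.3, 224.2]
orientation: [1.0, 0.023, -0.0, -0.0]
wrist_force: [0.1, -0.7, 0.3]
width: 71.8
grasp_force: 0.0
```

```bash
python3 - <<'E'
from h import *
p,s=phi();print(p,s['tool_pos'])
P,im=look('wrist','w6.png')
g=im.max(2); m=((g<60)).astype(np.uint8)
for c in cv2.findContours(m,cv2.RETR_EXTERNAL,cv2.CHAIN_APPROX_NONE)[0]:
  if 300<cv2.contourArea(c)<6000: 
    c=c[:,0].astype(float); print(np.round(c.mean(0)),c.min(0),c.max(0),bar(P,c,16))
for k,z in(('amber',40),('red',24),('blue',70)):
  for c in blobs(im,k,50): print(k,np.round(c.mean(0)),bar(P,c,z))
E
```

```text
0.046505687632579285 [556.77445735  51.26025201 224.24532488]
[ 16. 295.] [  0. 260.] [ 33. 330.] (array([415.1, 338.3]), -0.214, array([36.2, 89.3]))
[420. 248.] [400. 216.] [440. 283.] (array([491.3, -98.2]), 0.288, array([35.6, 77.1]))
[288. 107.] [273.  75.] [304. 140.] (array([628. ,  48.3]), 0.046, array([28.1, 57.2]))
[218. 107.] [201.  75.] [235. 141.] (array([624.6, 112.7]), 0.046, array([28.6, 58.1]))
[358. 107.] [342.  74.] [376. 140.] (array([631.4, -15.9]), 0.051, array([28.1, 58.1]))
[434. 106.] [408.  68.] [464. 151.] (array([631.9, -86.4]), 0.041, array([41.4, 73.5]))
amber [439. 113.] (array([630.3, -80.5]), 0.049, array([15.6, 32.2]))
red [  5. 306.] (array([407.7, 346.4]), -0.205, array([11.8, 34.7]))
red [156. 278.] (array([448.1, 179. ]), 0.046, array([16.2, 32.4]))
red [425. 262.] (array([ 481.9, -101.8]), 0.289, array([16.6, 34.8]))
blue [ 92. 111.] (array([620.9, 200.2]), -1.525, array([34.7, 35. ]))
```

View pics/w6.png

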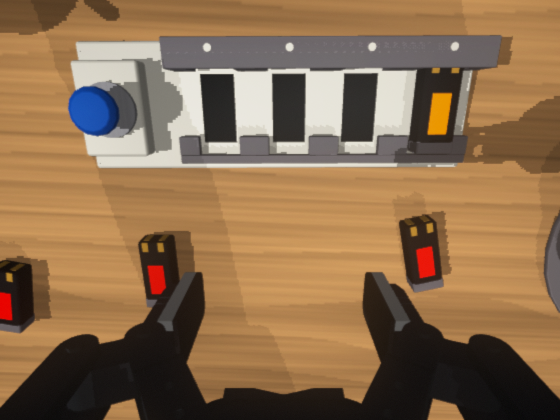

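```bash
python3 - <<'E'
from h import *
print(go((487.7,-100.1,100),.289))
E
```

```text
{'phi': np.float64(0.047), 'dx': np.float64(-76.1), 'dy': np.float64(148.0), 'dz': np.float64(124.3), 'yaw': np.float64(-0.242)}
```

Request:
drive_tool:
  increments:
    - [40,-12.7,24.7,20,0]
    - [40,-12.7,24.7,20,0]
    - [40,-12.7,24.7,20,0]
    - [40,-12.7,24.7,20,0]
    - [40,-12.7,24.7,20,0]
    - [40,-12.7,24.7,20,0]
    - [40,0,0,0,-0.121]
    - [40,0,0,0,-0.121]

```text
t: 15.0
tool_pos: [486.7, -102.3, 103.1]
orientation: [0.989, 0.145, -0.001, 0.0]
wrist_force: [0.9, -1.1, 0.3]
width: 71.8
grasp_force: 0.0
```

Request:
drive_tool:
  increments:
    - [40,0,0,0,0]
    - [40,0,0,0,0]

```text
t: 15.17
tool_pos: [488.5, -100.4, 104.4]
orientation: [0.99, 0.143, 0.0, -0.0]
wrist_force: [-0.1, 0.5, 0.2]
width: 72.1
grasp_force: 0.0
```

```bash
cat > near.py <<'E'
from h import *
import sys
x,y=map(float,sys.argv[1:3]); z=float(sys.argv[3])
p,s=phi();print(p,s['tool_pos'])
P,im=look('wrist')
b=[bar(P,c,24) for c in blobs(im,'red',50)]
b=min(b,key=lambda q:np.hypot(*(q[0]-[x,y])));c,a=cen(b);print(b,c,go((*c,z),a))
E
python3 near.py 482 -102 42
```

```text
0.2872261407775662 [ 488.46630465 -100.40998476  104.36531409]
(array([ 481.8, -101.3]), 0.287, array([16.2, 33.9])) [487.55458451 -99.60154273] {'phi': np.float64(0.287), 'dx': np.float64(-0.8), 'dy': np.float64(-0.9), 'dz': np.float64(62.5), 'yaw': np.float64(0.0)}
```

Request:
drive_tool:
  increments:
    - [40,-0.8,-0.9,25,0]
    - [40,0,0,25,0]
    - [40,0,0,12,0]
    - [40,0,0,0,0]
    - [220,0,0,0,0]
    - [220,0,0,0,0]
    - [220,0,0,0,0]
    - [220,0,0,0,0]

```text
t: 15.88
tool_pos: [487.9, -99.6, 43.7]
orientation: [0.989, 0.146, 0.001, 0.0]
wrist_force: [-1.0, -0.1, 7.0]
width: 29.9
grasp_force: 58.7
```

Request:
drive_tool:
  increments:
    - [220,0,0,0,0]
    - [220,0,0,0,0]
    - [220,0,0,0,0]
    - [220,0,0,-15,0]
    - [220,0,0,-30,0]
    - [220,0,0,-30,0]
    - [220,0,0,0,0]

```text
t: 16.47
tool_pos: [489.7, -100.0, 122.4]
orientation: [0.989, 0.145, 0.004, 0.001]
wrist_force: [0.9, 0.2, -0.8]
width: 29.3
grasp_force: 60.0
```

```bash
python3 - <<'E'
from h import *
p,s=phi();print(p,s['tool_pos'],s['width'],s['grasp_force'])
# bay2 centre, hood dir
u=np.array([np.cos(.05),np.sin(.05)])
print(go((*(np.array([633,-15.7])-11*u),115),.05))
P,im=look('wrist')
for c in blobs(im,'red',50): print(bar(P,c,24+s['tool_pos'][2]-42))
E
```

```text
0.29172311750784413 [ 489.70112123 -100.03747965  122.44895803] 29.25834436930827 60.03345966339111
{'phi': np.float64(0.292), 'dx': np.float64(150.8), 'dy': np.float64(-42.2), 'dz': np.float64(7.4), 'yaw': np.float64(0.242)}
(array([ 485.3, -102.7]), 0.291, array([16.2, 33.8]))
```

Request:
drive_tool:
  increments:
    - [220,30.2,-8.4,0,0]
    - [220,30.2,-8.4,0,0]
    - [220,30.2,-8.4,0,0]
    - [220,30.2,-8.4,0,0]
    - [220,30,-8.4,0,0]
    - [220,0,0,0,0.121]
    - [220,0,0,0,0.121]
    - [220,0,0,0,0]

```text
t: 17.18
tool_pos: [619.3, -15.3, 116.4]
orientation: [1.0, 0.023, -0.001, 0.0]
wrist_force: [-0.5, -0.2, -1.0]
width: 29.6
grasp_force: 60.0
```

```bash
cat > bay.py <<'E'
from h import *
import sys
B={2:(633,-15.7),3:(629.8,48.4),4:(626.6,112.6)}
n=int(sys.argv[1]); off=float(sys.argv[2]); z=float(sys.argv[3]); zb=float(sys.argv[4])
u=np.array([np.cos(.05),np.sin(.05)])
p,s=phi();print(p,s['tool_pos'],s['width'],s['grasp_force'])
print(go((*(np.array(B[n])-off*u),z),.05))
P,im=look('wrist',sys.argv[5] if len(sys.argv)>5 else None)
for c in blobs(im,'red',50):
    b=bar(P,c,zb); d=cen(b)[0]-B[n]; print(b,'bay x,y of pack',np.round([-d@u,d@[u[1],-u[0]]],1))
E
python3 bay.py 2 11 80 104 w7.png
```

```text
0.04565559822811823 [619.25723409 -15.34140204 116.40011537] 29.57924667759356 60.009663105010986
{'phi': np.float64(0.046), 'dx': np.float64(2.7), 'dy': np.float64(1.0), 'dz': np.float64(36.4), 'yaw': np.float64(-0.004)}
(array([548.4, 107. ]), 0.052, array([10.2, 11.2])) bay x,y of pack [  72.4 -126.8]
(array([618.1, -16.9]), 0.044, array([15.6, 32.6])) bay x,y of pack [8.9 0.5]
```

View pics/w7.png

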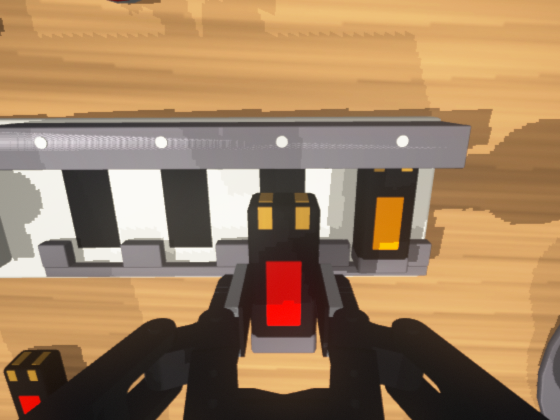

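Request:
drive_tool:
  increments:
    - [220,2.7,0.5,20,0]
    - [220,0,0,20,0]
    - [220,0,0,8,0]
    - [220,0,0,2,0]
    - [220,0,0,2,0]
    - [220,0,0,2,0]
    - [220,0,0,0,0]

```text
t: 17.82
tool_pos: [622.6, -16.6, 64.8]
orientation: [1.0, 0.026, 0.001, 0.0]
wrist_force: [-2.5, -0.5, 8.6]
width: 29.6
grasp_force: 61.6
```

```bash
python3 bay.py 2 0 62 44 w8.png
```

```text
0.052657473143655126 [622.61564944 -16.5685122   64.7965232 ] 29.64751332379534 61.638193130493164
{'phi': np.float64(0.053), 'dx': np.float64(10.4), 'dy': np.float64(-0.3), 'dz': np.float64(2.8), 'yaw': np.float64(0.003)}
(array([615.3, -18.5]), 0.052, array([16.6, 36.4])) bay x,y of pack [11.8  1.9]
```

View pics/w8.png

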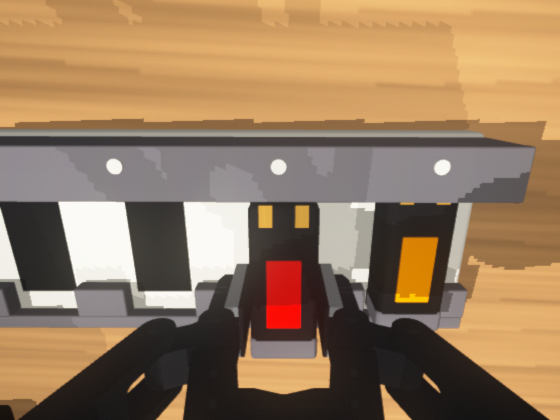

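Request:
drive_tool:
  increments:
    - [220,0,-1.5,1.5,0]
    - [220,0,0,1.5,0]
    - [220,0,0,1.5,0]
    - [220,0,0,0,0]

```text
t: 18.2
tool_pos: [624.0, -16.2, 63.2]
orientation: [1.0, 0.026, 0.003, 0.001]
wrist_force: [-4.7, -3.6, 30.8]
width: 29.5
grasp_force: 65.7
```

Request:
drive_tool:
  increments:
    - [220,2,0,-0.5,0]
    - [220,2,0,-0.5,0]
    - [220,2,0,0,0]
    - [220,2,0,0,0]
    - [220,0,0,0,0]

```text
t: 18.62
tool_pos: [624.7, -16.2, 63.1]
orientation: [1.0, 0.026, -0.005, 0.001]
wrist_force: [-27.4, -3.2, 46.7]
width: 29.4
grasp_force: 67.2
```

```bash
python3 bay.py 2 0 58 42
```

```text
0.05206378127180537 [624.73611892 -16.15585943  63.06557513] 29.4438707126372 67.20747113227844
{'phi': np.float64(0.052), 'dx': np.float64(8.3), 'dy': np.float64(-0.0), 'dz': np.float64(5.1), 'yaw': np.float64(0.002)}
(array([615. , -18.2]), 0.05, array([16.7, 37.6])) bay x,y of pack [12.1  1.6]
```

Request:
drive_tool:
  increments:
    - [220,0,0,-2,0]
    - [220,0,0,-1.5,0]
    - [220,0,0,0,0]

```text
t: 18.92
tool_pos: [630.5, -14.5, 64.4]
orientation: [1.0, 0.026, 0.001, -0.0]
wrist_force: [0.6, -1.1, 0.2]
width: 29.4
grasp_force: 62.1
```

```bash
python3 bay.py 2 0 58 44 w9.png
```

```text
0.05197598927195878 [630.5460088  -14.54128502  64.38657822] 29.39307641153023 62.125375270843506
{'phi': np.float64(0.052), 'dx': np.float64(2.4), 'dy': np.float64(1.3), 'dz': np.float64(6.4), 'yaw': np.float64(0.002)}
(array([622.1, -16.5]), 0.048, array([16.5, 36. ])) bay x,y of pack [4.9 0.3]
```

View pics/w9.png

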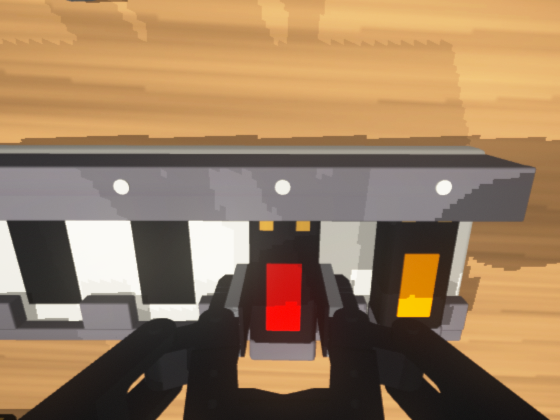

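Request:
drive_tool:
  increments:
    - [220,1.5,0,0,0]
    - [220,1.5,0,0,0]
    - [220,1,0,0,0]
    - [220,0,0,2,0]
    - [220,0,0,2,0]
    - [220,0,0,1.5,0]
    - [220,0,0,0,0]

```text
t: 19.55
tool_pos: [633.4, -14.1, 59.4]
orientation: [1.0, 0.025, -0.0, 0.0]
wrist_force: [-11.6, -0.1, 24.0]
width: 29.7
grasp_force: 64.7
```

```bash
python3 bay.py 2 0 58 40
```

```text
0.05082396980684075 [633.35938529 -14.13112343  59.39600222] 29.656115078915818 64.74110126495361
{'phi': np.float64(0.051), 'dx': np.float64(-0.4), 'dy': np.float64(1.5), 'dz': np.float64(1.4), 'yaw': np.float64(0.001)}
(array([625.6, -16. ]), 0.044, array([16.4, 34.7])) bay x,y of pack [ 1.4 -0. ]
```

Request:
drive_tool:
  increments:
    - [125,0,0,0,0]
    - [125,0,0,0,0]
    - [125,0,0,0,0]
    - [110,0,0,-15,0]
    - [110,0,0,-35,0]
    - [110,0,0,-40,0]
    - [110,0,0,-20,0]
    - [110,0,0,0,0]

```text
t: 20.27
tool_pos: [636.9, -14.0, 172.7]
orientation: [1.0, 0.025, 0.004, -0.0]
wrist_force: [0.6, 0.4, -0.5]
width: 48.5
grasp_force: 0.0
```

```bash
python3 bay.py 2 0 58 40; python3 - <<'E'
from h import *
print(go((448,179,150),.05))
P,im=look('wrist')
for c in blobs(im,'amber',30): print(bar(P,c,40))
E
```

```text
0.05062092076132631 [636.88830964 -14.02827042 172.71040576] 48.47220591241825 0.0
{'phi': np.float64(0.051), 'dx': np.float64(-4.0), 'dy': np.float64(1.5), 'dz': np.float64(114.7), 'yaw': np.float64(0.001)}
(array([626.4, -15.9]), 0.05, array([16. , 33.5])) bay x,y of pack [ 0.6 -0.1]
{'phi': np.float64(0.051), 'dx': np.float64(-177.7), 'dy': np.float64(-202.3), 'dz': np.float64(20.2), 'yaw': np.float64(0.001)}
(array([627.8, -80.2]), 0.051, array([15.7, 29.1]))
```

Request:
drive_tool:
  increments:
    - [40,-25,-29,5,0]
    - [40,-25,-29,5,0]
    - [40,-25,-29,5,0]
    - [40,-25,-29,5,0]
    - [40,-25,-29,10,0]
    - [40,-25,-29,20,0]
    - [40,-21,-29,20,0]
    - [40,0,0,0,0]

```text
t: 21.03
tool_pos: [447.0, 184.1, 94.7]
orientation: [1.0, 0.03, -0.004, -0.0]
wrist_force: [-0.9, 0.6, -0.0]
width: 72.3
grasp_force: 0.0
```

Request:
drive_tool:
  increments:
    - [40,0,0,0,0]
    - [40,0,0,0,0]

```text
t: 21.2
tool_pos: [453.7, 178.6, 97.6]
orientation: [1.0, 0.026, -0.001, 0.001]
wrist_force: [0.3, -1.0, 1.6]
width: 71.9
grasp_force: 0.0
```

```bash
python3 near.py 448 179 42
```

```text
0.051537247926056164 [453.69021431 178.60350154  97.60920631]
(array([448.6, 178.4]), 0.051, array([15.8, 33.7])) [454.59219869 178.70586737] {'phi': np.float64(0.05), 'dx': np.float64(0.2), 'dy': np.float64(-0.6), 'dz': np.float64(56.0), 'yaw': np.float64(-0.001)}
```

Request:
drive_tool:
  increments:
    - [40,0,-0.5,25,0]
    - [40,0,0,20,0]
    - [40,0,0,11,0]
    - [40,0,0,0,0]
    - [220,0,0,0,0]
    - [220,0,0,0,0]
    - [220,0,0,0,0]
    - [220,0,0,0,0]

```text
t: 21.92
tool_pos: [454.8, 179.3, 43.8]
orientation: [1.0, 0.025, 0.001, -0.0]
wrist_force: [0.1, -0.9, 6.7]
width: 29.3
grasp_force: 58.8
```

Request:
drive_tool:
  increments:
    - [220,0,0,0,0]
    - [220,0,0,0,0]
    - [220,0,0,0,0]
    - [220,0,0,-15,0]
    - [220,0,0,-30,0]
    - [220,0,0,-30,0]
    - [220,0,0,0,0]
    - [220,0,0,0,0]

```text
t: 22.58
tool_pos: [455.1, 179.7, 119.6]
orientation: [1.0, 0.025, 0.002, -0.001]
wrist_force: [-1.3, -0.2, -1.6]
width: 29.6
grasp_force: 59.9
```

```bash
sed -i 's/B={.*/B={2:(633,-14.7),3:(629.8,49.4),4:(626.6,113.4)}/' bay.py; python3 bay.py 3 12 115 104
```

```text
0.050355351172219946 [455.11460879 179.74888811 119.56039474] 29.57440302175218 59.92707073688507
{'phi': np.float64(0.05), 'dx': np.float64(155.9), 'dy': np.float64(139.0), 'dz': np.float64(4.6), 'yaw': np.float64(0.0)}
(array([451.3, 178.3]), 0.066, array([15.7, 33.1])) bay x,y of pack [ 165.8 -137.8]
(array([456.1, 286.6]), -0.162, array([10.2, 21.7])) bay x,y of pack [ 155.8 -244.3]
```

Request:
drive_tool:
  increments:
    - [220,26,23.2,0,0]
    - [220,26,23.2,0,0]
    - [220,26,23.2,0,0]
    - [220,26,23.2,0,0]
    - [220,26,23.2,0,0]
    - [220,26,23,0,0]
    - [220,0,0,0,0]
    - [220,0,0,0,0]

```text
t: 23.3
tool_pos: [617.1, 46.2, 115.7]
orientation: [1.0, 0.024, -0.001, 0.0]
wrist_force: [-0.6, 0.2, -1.6]
width: 29.6
grasp_force: 59.9
```

```bash
python3 bay.py 3 11 70 98
```

```text
0.04718206200347315 [617.12862616  46.23553546 115.71858518] 29.6063757314102 59.90703105926514
{'phi': np.float64(0.047), 'dx': np.float64(1.8), 'dy': np.float64(-2.5), 'dz': np.float64(45.7), 'yaw': np.float64(-0.003)}
(array([611.8,  44.5]), 0.046, array([16.2, 33.5])) bay x,y of pack [12.2  4. ]
(array([648.1,   2.8]), 0.045, array([11.4, 23.5])) bay x,y of pack [-21.9  47.5]
```

Request:
drive_tool:
  increments:
    - [220,1.5,-2.5,20,0]
    - [220,0,0,20,0]
    - [220,0,0,6,0]
    - [220,0,0,2,0]
    - [220,0,0,2,0]
    - [220,0,0,2,0]
    - [220,0,0,1.5,0]
    - [220,0,0,1,0]

```text
t: 24.02
tool_pos: [618.9, 51.9, 64.9]
orientation: [1.0, 0.026, 0.001, -0.0]
wrist_force: [-2.6, 1.9, 16.1]
width: 29.4
grasp_force: 61.5
```

Request:
drive_tool:
  increments:
    - [220,0,0,0,0]
    - [220,0,0,-2,0]
    - [220,0,0,-1,0]
    - [220,0,0,0,0]

```text
t: 24.35
tool_pos: [618.6, 51.4, 67.2]
orientation: [1.0, 0.025, 0.001, -0.0]
wrist_force: [-0.9, 1.8, 2.9]
width: 29.4
grasp_force: 60.3
```

```bash
python3 bay.py 3 0 64 44 w10.png
```

```text
0.05093095541459528 [618.61418085  51.38105392  67.18624127] 29.44859540757884 60.344958901405334
{'phi': np.float64(0.051), 'dx': np.float64(11.1), 'dy': np.float64(2.5), 'dz': np.float64(3.2), 'yaw': np.float64(0.001)}
(array([609.6,  49.5]), 0.05, array([16.9, 35.4])) bay x,y of pack [14.2 -1.1]
(array([627.9, -14.9]), 0.042, array([16.1, 33.4])) bay x,y of pack [-0.9 64.2]
```

View pics/w10.png

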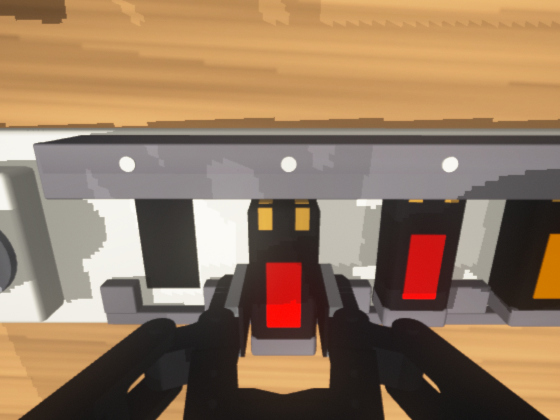

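Request:
drive_tool:
  increments:
    - [220,0,2.3,0,0]
    - [220,0,0,2,0]
    - [220,0,0,2,0]
    - [220,0,0,1.5,0]
    - [220,0,0,0,0]
    - [220,0,0,-1.5,0]
    - [220,0,0,-1,0]
    - [220,0,0,0,0]

```text
t: 25.07
tool_pos: [620.7, 49.5, 64.7]
orientation: [1.0, 0.025, 0.003, -0.001]
wrist_force: [2.0, 2.1, 9.3]
width: 30.0
grasp_force: 62.4
```

Request:
drive_tool:
  increments:
    - [220,2,0,0,0]
    - [220,2,0,0,0]
    - [220,2,0,0,0]
    - [220,2,0,0,0]
    - [220,1,0,0,0]
    - [220,0,0,0,0]

```text
t: 25.57
tool_pos: [626.8, 49.0, 63.4]
orientation: [1.0, 0.025, -0.001, 0.0]
wrist_force: [-4.4, 1.6, 10.0]
width: 29.0
grasp_force: 62.4
```

```bash
python3 bay.py 3 0 64 44
```

```text
0.050611967260162 [626.76131171  48.9743619   63.44979459] 29.03520411672906 62.40262985229492
{'phi': np.float64(0.051), 'dx': np.float64(3.1), 'dy': np.float64(-0.3), 'dz': np.float64(-0.6), 'yaw': np.float64(0.001)}
(array([618.9,  46.9]), 0.034, array([16.4, 36.9])) bay x,y of pack [5. 2.]
(array([628.2, -14.8]), 0.05, array([16.3, 33.3])) bay x,y of pack [-1.2 64. ]
```

Request:
drive_tool:
  increments:
    - [220,1.5,0,-0.7,0]
    - [220,1.5,0,0,0]
    - [220,1,0,0,0]
    - [220,0,0,0,0]
    - [220,0,0,2,0]
    - [220,0,0,2,0]
    - [220,0,0,1.5,0]
    - [220,0,0,0,0]

```text
t: 26.28
tool_pos: [630.7, 49.2, 59.6]
orientation: [1.0, 0.025, -0.0, 0.0]
wrist_force: [-8.9, -0.7, 20.1]
width: 29.4
grasp_force: 63.6
```

```bash
python3 bay.py 3 0 58 40
```

```text
0.0505088703557208 [630.74719497  49.15867577  59.60842943] 29.431961658444163 63.58781576156616
{'phi': np.float64(0.051), 'dx': np.float64(-0.9), 'dy': np.float64(-0.3), 'dz': np.float64(1.6), 'yaw': np.float64(0.001)}
(array([626.1, -16.8]), 0.048, array([16.6, 33.6])) bay x,y of pack [ 1.  65.9]
(array([622.9,  47.1]), 0.034, array([16.4, 34.7])) bay x,y of pack [1. 2.]
```

Request:
drive_tool:
  increments:
    - [125,0,0,0,0]
    - [125,0,0,0,0]
    - [125,0,0,0,0]
    - [110,0,0,-15,0]
    - [110,0,0,-35,0]
    - [110,0,0,-40,0]
    - [110,0,0,-20,0]
    - [110,0,0,0,0]

```text
t: 27.0
tool_pos: [633.9, 49.8, 173.2]
orientation: [1.0, 0.025, 0.004, -0.0]
wrist_force: [1.1, -0.0, 0.3]
width: 48.3
grasp_force: 0.0
```

```bash
python3 bay.py 3 0 58 40; python3 - <<'E'
from h import *
P,im=look('scene')
for c in blobs(im,'red',12): print(np.round(c.mean(0)),bar(P,c,24))
print(go((413,345,150),-.2))
E
```

```text
0.05049641084591777 [633.90052593  49.78605048 173.17872861] 48.286574505099026 0.0
{'phi': np.float64(0.05), 'dx': np.float64(-4.1), 'dy': np.float64(0.2), 'dz': np.float64(115.2), 'yaw': np.float64(0.0)}
(array([626.5, -16.4]), 0.045, array([16.7, 33.6])) bay x,y of pack [ 0.6 65.6]
(array([623.7,  47.2]), 0.05, array([16.1, 34.3])) bay x,y of pack [0.2 1.9]
[253. 297.] (array([782.7, 113.6]), -0.051, array([14.5, 21.2]))
[452. 292.] (array([411.1, 345.9]), -0.149, array([16.6, 33.8]))
[294. 241.] (array([619.1,  36.2]), 0.029, array([16.9, 34.1]))
[279. 224.] (array([619.6, -27.8]), 0.097, array([16.4, 31.2]))
[236.  47.] (array([ 303. , -762.3]), 0.176, array([14.2, 24.7]))
[257.  38.] (array([ 210.2, -774.5]), 0.119, array([ 20.3, 115.4]))
[152.  26.] (array([  485.1, -1051.9]), -1.09, array([ 12.1, 277.3]))
{'phi': np.float64(0.051), 'dx': np.float64(-203.4), 'dy': np.float64(-306.2), 'dz': np.float64(18.8), 'yaw': np.float64(0.251)}
```

Request:
drive_tool:
  increments:
    - [40,-22.6,-34,0,0]
    - [40,-22.6,-34,0,0]
    - [40,-22.6,-34,0,0]
    - [40,-22.6,-34,0,0]
    - [40,-22.6,-34,0,0]
    - [40,-22.6,-34,10,0]
    - [40,-22.6,-34,10,0]
    - [40,-22.6,-34,10,0]

```text
t: 27.77
tool_pos: [435.6, 311.8, 136.8]
orientation: [1.0, 0.025, -0.001, 0.001]
wrist_force: [0.0, 0.7, -0.7]
width: 71.8
grasp_force: 0.0
```

Request:
drive_tool:
  increments:
    - [40,-22.6,-34,10,0]
    - [40,0,0,0,0.125]
    - [40,0,0,0,0.12]
    - [40,0,0,0,0]
    - [40,0,0,0,0]

```text
t: 28.18
tool_pos: [412.9, 343.1, 127.4]
orientation: [0.995, -0.095, -0.001, 0.001]
wrist_force: [-0.1, 0.0, -0.1]
width: 71.7
grasp_force: 0.0
```

```bash
python3 near.py 411 346 42
```

```text
-0.19036912292441702 [412.94187506 343.10393917 127.39704285]
(array([408.5, 347.4]), -0.149, array([16.3, 34.4])) [414.43352013 346.50930428] {'phi': np.float64(-0.19), 'dx': np.float64(0.4), 'dy': np.float64(-3.7), 'dz': np.float64(85.7), 'yaw': np.float64(-0.041)}
```

Request:
drive_tool:
  increments:
    - [40,0.4,-3.7,28,-0.041]
    - [40,0,0,28,0]
    - [40,0,0,20,0]
    - [40,0,0,9,0]
    - [40,0,0,0,0]
    - [220,0,0,0,0]
    - [220,0,0,0,0]
    - [220,0,0,0,0]

```text
t: 28.9
tool_pos: [415.3, 347.5, 44.8]
orientation: [0.997, -0.076, 0.001, -0.001]
wrist_force: [0.7, 0.4, -0.1]
width: 36.4
grasp_force: 0.0
```

Request:
drive_tool:
  increments:
    - [220,0,0,0,0]
    - [220,0,0,0,0]
    - [220,0,0,0,0]
    - [220,0,0,0,0]
    - [220,0,0,-15,0]
    - [220,0,0,-30,0]
    - [220,0,0,-30,0]
    - [220,0,0,0,0]

```text
t: 29.57
tool_pos: [416.6, 348.9, 124.1]
orientation: [0.997, -0.077, 0.003, -0.003]
wrist_force: [0.1, 1.7, -1.0]
width: 29.4
grasp_force: 59.6
```

```bash
python3 bay.py 4 12 125 104
```

```text
-0.15324764340849845 [416.62346497 348.93064278 124.11874153] 29.43613604561001 59.56342935562134
{'phi': np.float64(-0.153), 'dx': np.float64(231.7), 'dy': np.float64(203.1), 'dz': np.float64(-0.9), 'yaw': np.float64(-0.203)}
(array([410.3, 348.3]), -0.149, array([16. , 33.4])) bay x,y of pack [ 198.4 -244.2]
```

Request:
drive_tool:
  increments:
    - [220,29,25.4,0,0]
    - [220,29,25.4,0,0]
    - [220,29,25.4,0,0]
    - [220,29,25.4,0,0]
    - [220,29,25.4,0,0]
    - [220,29,25.4,0,0]
    - [220,29,25.4,0,0]
    - [220,28.5,25.3,0,0]

```text
t: 30.28
tool_pos: [613.0, 109.2, 118.1]
orientation: [0.997, -0.076, -0.0, 0.0]
wrist_force: [0.3, 0.5, -0.7]
width: 29.4
grasp_force: 59.6
```

Request:
drive_tool:
  increments:
    - [220,0,0,0,-0.1]
    - [220,0,0,0,-0.103]
    - [220,0,0,0,0]
    - [220,0,0,0,0]

```text
t: 30.62
tool_pos: [611.9, 111.1, 118.1]
orientation: [1.0, 0.023, -0.0, -0.0]
wrist_force: [-0.3, 0.6, -1.8]
width: 29.2
grasp_force: 59.6
```

```bash
python3 bay.py 4 11 66 104 w11.png
```

```text
0.046961874906395085 [611.90026552 111.11499014 118.06125884] 29.200691041399296 59.60529327392578
{'phi': np.float64(0.047), 'dx': np.float64(3.8), 'dy': np.float64(-1.6), 'dz': np.float64(52.1), 'yaw': np.float64(-0.003)}
(array([609.2, 109.6]), 0.062, array([15.4, 32.3])) bay x,y of pack [11.6  2.9]
(array([648.3,  25.4]), 0.042, array([11.1, 23.1])) bay x,y of pack [-23.3  89. ]
(array([646.5,  68.3]), 0.047, array([10.9, 22.6])) bay x,y of pack [-23.6  46.1]
```

View pics/w11.png

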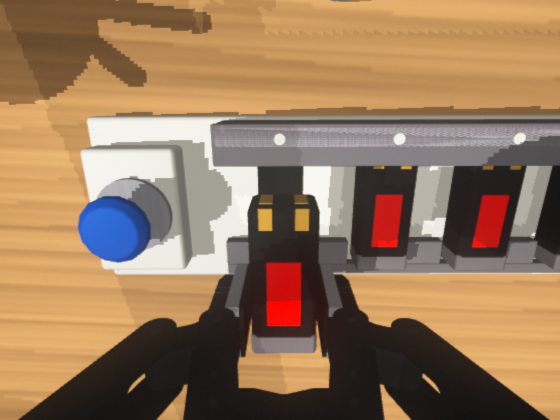

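Request:
drive_tool:
  increments:
    - [220,3.3,-1.8,20,0]
    - [220,0,0,20,0]
    - [220,0,0,6,0]
    - [220,0,0,2,0]
    - [220,0,0,2,0]
    - [220,0,0,2,0]
    - [220,0,0,1.5,0]
    - [220,0,0,0,0]

```text
t: 31.33
tool_pos: [616.5, 113.5, 66.7]
orientation: [1.0, 0.025, 0.001, -0.0]
wrist_force: [-1.0, 0.3, 7.9]
width: 28.9
grasp_force: 60.3
```

```bash
python3 bay.py 4 0 64 44
```

```text
0.04937746459527471 [616.48563544 113.48029173  66.72331514] 28.944200019290054 60.30264616012573
{'phi': np.float64(0.049), 'dx': np.float64(10.1), 'dy': np.float64(0.6), 'dz': np.float64(2.7), 'yaw': np.float64(-0.001)}
(array([608. , 111.6]), 0.049, array([16.8, 35.7])) bay x,y of pack [12.7  0.9]
(array([628.2, -13.1]), 0.049, array([14.2, 32.8])) bay x,y of pack [ -1.3 126.4]
(array([625.4,  48.4]), 0.044, array([16.1, 33.3])) bay x,y of pack [-1.6 64.9]
```

Request:
drive_tool:
  increments:
    - [220,0,0,2,0]
    - [220,0,0,2,0]
    - [220,0,0,0,0]
    - [220,0,0,-1.5,0]
    - [220,0,0,-1,0]
    - [220,0,0,0,0]

```text
t: 31.88
tool_pos: [616.8, 113.5, 66.2]
orientation: [1.0, 0.025, 0.002, -0.0]
wrist_force: [-1.6, 0.5, 11.4]
width: 29.6
grasp_force: 60.4
```

Request:
drive_tool:
  increments:
    - [220,2,0,0,0]
    - [220,2,0,0,0]
    - [220,2,0,0,0]
    - [220,2,0,0,0]
    - [220,0,0,0,0]
    - [220,0,0,0,0]

```text
t: 32.38
tool_pos: [623.4, 113.7, 65.2]
orientation: [1.0, 0.025, 0.0, -0.0]
wrist_force: [-4.1, -0.8, 8.2]
width: 29.3
grasp_force: 59.9
```

```bash
python3 bay.py 4 0 64 44
```

```text
0.04932303556027461 [623.38414158 113.65480259  65.18018658] 29.341396575516594 59.9114191532135
{'phi': np.float64(0.049), 'dx': np.float64(3.2), 'dy': np.float64(0.4), 'dz': np.float64(1.2), 'yaw': np.float64(-0.001)}
(array([615.8, 111.8]), 0.049, array([16.6, 36.5])) bay x,y of pack [4.9 1.1]
(array([628.3, -13.4]), 0.049, array([15.1, 32.9])) bay x,y of pack [ -1.4 126.7]
(array([625.5,  48.5]), 0.047, array([16.2, 33.5])) bay x,y of pack [-1.7 64.8]
```

Request:
drive_tool:
  increments:
    - [220,1.5,0,-0.7,0]
    - [220,1.5,0,0,0]
    - [220,1,0,0,0]
    - [220,0,0,0,0]
    - [220,0,0,2,0]
    - [220,0,0,2,0]
    - [220,0,0,1.5,0]
    - [220,0,0,0,0]

```text
t: 33.1
tool_pos: [628.0, 113.7, 61.1]
orientation: [1.0, 0.025, 0.001, -0.0]
wrist_force: [-7.2, -1.7, 24.0]
width: 29.1
grasp_force: 63.0
```

Request:
drive_tool:
  increments:
    - [125,0,0,0,0]
    - [125,0,0,0,0]
    - [125,0,0,0,0]
    - [110,0,0,-15,0]
    - [110,0,0,-35,0]
    - [110,0,0,-40,0]
    - [110,0,0,-20,0]
    - [110,0,0,0,0]

```text
t: 33.77
tool_pos: [630.1, 114.3, 173.8]
orientation: [1.0, 0.025, 0.004, -0.001]
wrist_force: [1.0, -0.2, 0.2]
width: 48.7
grasp_force: 0.0
```

```bash
python3 bay.py 4 0 58 40 w12.png; python3 - <<'E'
from h import *
P,im=look('wrist')
for c in blobs(im,'blue',50): b=bar(P,c,70);print(b,go((*b[0],110),.05))
E
```

```text
0.04948700021308863 [630.05912691 114.26085223 173.76557633] 48.668753125337275 0.0
{'phi': np.float64(0.049), 'dx': np.float64(-3.5), 'dy': np.float64(0.7), 'dz': np.float64(115.8), 'yaw': np.float64(-0.001)}
(array([626.4, -16.8]), 0.042, array([16.7, 33.6])) bay x,y of pack [  0.7 130.1]
(array([623.7,  46.8]), 0.044, array([16.6, 34.3])) bay x,y of pack [ 0.2 66.4]
(array([621.3, 111.9]), 0.05, array([16.1, 34.3])) bay x,y of pack [-0.6  1.2]
(array([756.5, 104.2]), 0.904, array([ 9.7, 38. ])) bay x,y of pack [-133.2   11.2]
(array([622.5, 200.6]), -0.818, array([35.2, 35.4])) {'phi': np.float64(0.05), 'dx': np.float64(-1.0), 'dy': np.float64(-87.1), 'dz': np.float64(59.3), 'yaw': np.float64(-0.0)}
```

View pics/w12.png

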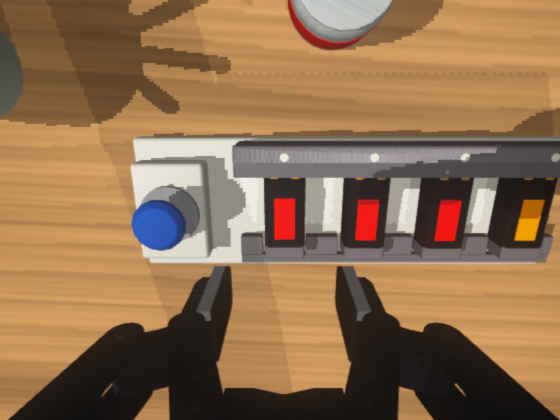

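Request:
drive_tool:
  increments:
    - [255,-14,0.5,20,0]
    - [255,-14,0,25,0]
    - [255,0,0,25,0]
    - [255,0,0,13,0]
    - [255,0,0,4,0]
    - [255,0,0,4,0]
    - [255,0,0,2,0]
    - [255,0,0,0,0]

```text
t: 34.53
tool_pos: [599.8, 111.8, 75.6]
orientation: [1.0, 0.025, -0.0, -0.0]
wrist_force: [0.1, -0.5, 0.5]
width: -0.1
grasp_force: 0.0
```

Request:
drive_tool:
  increments:
    - [255,0,0,2,0]
    - [255,0,0,2,0]
    - [255,0,0,2,0]
    - [255,0,0,0,0]

```text
t: 34.87
tool_pos: [599.6, 111.7, 69.7]
orientation: [1.0, 0.025, 0.0, -0.0]
wrist_force: [0.7, -0.5, 0.5]
width: -0.1
grasp_force: 0.0
```

Request:
drive_tool:
  increments:
    - [255,0,0,2,0]
    - [255,0,0,1.5,0]
    - [255,0,0,1,0]
    - [255,0,0,1,0]
    - [255,0,0,0.5,0]
    - [255,0,0,0,0]

```text
t: 35.37
tool_pos: [599.6, 111.8, 65.1]
orientation: [1.0, 0.025, 0.0, 0.0]
wrist_force: [-4.5, -0.1, 16.7]
width: -0.1
grasp_force: 8.1
```

Request:
drive_tool:
  increments:
    - [255,0,0,-20,0]
    - [255,0,32,0,0]
    - [255,0,32,0,0]
    - [255,0,0,10,0]
    - [255,0,0,5,0]
    - [255,0,0,3,0]
    - [255,0,0,1.5,0]
    - [255,0,0,0,0]

```text
t: 36.03
tool_pos: [602.4, 47.9, 65.1]
orientation: [1.0, 0.025, -0.0, 0.001]
wrist_force: [-5.1, -5.0, 14.6]
width: 0.0
grasp_force: 7.0
```

Request:
drive_tool:
  increments:
    - [255,0,0,-20,0]
    - [255,0,32,0,0]
    - [255,0,32,0,0]
    - [255,0,0,10,0]
    - [255,0,0,5,0]
    - [255,0,0,3,0]
    - [255,0,0,1.5,0]
    - [255,0,0,0,0]

```text
t: 36.7
tool_pos: [605.6, -14.5, 65.2]
orientation: [1.0, 0.026, -0.0, -0.0]
wrist_force: [-3.5, -1.6, 8.6]
width: 0.3
grasp_force: 4.2
```

Request:
drive_tool:
  increments:
    - [255,0,0,-30,0]
    - [255,0,0,-30,0]
    - [255,0,0,0,0]

```text
t: 36.95
tool_pos: [608.7, -13.5, 129.7]
orientation: [1.0, 0.026, 0.004, -0.001]
wrist_force: [2.4, 0.7, -0.1]
width: 0.0
grasp_force: 0.0
```

```bash
python3 bay.py 3 0 58 40; python3 - <<'E'
from h import *
print(go((622,200.6,110),.05))
E
```

```text
0.05256048836710719 [608.70356602 -13.53211217 129.69020547] 0.005467372366108915 0.0
{'phi': np.float64(0.053), 'dx': np.float64(24.4), 'dy': np.float64(-61.7), 'dz': np.float64(71.7), 'yaw': np.float64(0.003)}
(array([626.3, -16.3]), 0.044, array([16.2, 34.2])) bay x,y of pack [ 0.8 65.5]
(array([623.9,  47.6]), 0.041, array([16.6, 34.6])) bay x,y of pack [-0.   1.6]
(array([621.5, 112.6]), 0.049, array([16.5, 34. ])) bay x,y of pack [ -0.9 -63.5]
{'phi': np.float64(0.052), 'dx': np.float64(25.4), 'dy': np.float64(-213.3), 'dz': np.float64(17.6), 'yaw': np.float64(0.002)}
```

Request:
drive_tool:
  increments:
    - [255,4.2,-35.5,0,0]
    - [255,4.2,-35.5,0,0]
    - [255,4.2,-35.5,0,0]
    - [255,4.2,-35.5,0,0]
    - [255,4.2,-35.5,4,0]
    - [255,4.2,-35.5,4,0]
    - [255,0,0,0,0]
    - [255,0,0,0,0]

```text
t: 37.67
tool_pos: [618.8, 202.9, 115.4]
orientation: [1.0, 0.028, -0.001, -0.001]
wrist_force: [-0.5, -0.5, -0.0]
width: 0.3
grasp_force: 0.0
```

```bash
python3 - <<'E'
from h import *
print(go((622,200.6,95),.05))
P,im=look('wrist')
for c in blobs(im,'blue',50): b=bar(P,c,70);print(b)
E
```

```text
{'phi': np.float64(0.057), 'dx': np.float64(3.1), 'dy': np.float64(2.5), 'dz': np.float64(20.4), 'yaw': np.float64(0.007)}
(array([625. , 202.5]), -1.513, array([30.6, 35. ]))
```

Request:
drive_tool:
  increments:
    - [255,3.1,1.5,12,0]
    - [255,0,0,6,0]
    - [255,0,0,3,0]
    - [255,0,0,3,0]
    - [255,0,0,3,0]
    - [255,0,0,3,0]
    - [255,0,0,2,0]
    - [255,0,0,2,0]

```text
t: 38.38
tool_pos: [623.6, 194.8, 83.1]
orientation: [1.0, 0.024, -0.0, 0.001]
wrist_force: [-3.9, -3.7, 7.7]
width: -0.0
grasp_force: 4.7
```

Request:
drive_tool:
  increments:
    - [255,0,0,1,0]
    - [255,0,0,1,0]
    - [255,0,0,0,0]
    - [255,0,0,0,0]

```text
t: 38.72
tool_pos: [623.5, 194.8, 81.0]
orientation: [1.0, 0.024, -0.0, 0.001]
wrist_force: [-2.8, -2.7, 7.4]
width: -0.0
grasp_force: 3.7
```

Request:
drive_tool:
  increments:
    - [255,0,0,1,0]
    - [255,0,0,1,0]
    - [255,0,0,0,0]
    - [255,0,0,0,0]
    - [255,0,0,0,0]

```text
t: 39.13
tool_pos: [623.6, 194.8, 80.2]
orientation: [1.0, 0.024, -0.0, 0.001]
wrist_force: [-5.9, -4.0, 17.2]
width: -0.1
grasp_force: 9.0
```

Firm stop (17 N, z barely moved). Release and check everything.

Request:
drive_tool:
  increments:
    - [255,0,0,-15,0]
    - [255,0,0,-30,0]
    - [255,0,0,-40,0]
    - [255,0,0,-40,0]
    - [255,-20,0,-30,0]
    - [255,-30,0,0,0]
    - [255,-30,0,0,0]
    - [255,0,0,0,0]

```text
t: 39.8
tool_pos: [538.7, 192.0, 234.2]
orientation: [1.0, 0.025, -0.001, 0.0]
wrist_force: [-0.1, 0.6, -0.4]
width: -0.4
grasp_force: 0.0
```

Request:
drive_tool:
  increments:
    - [255,0,0,0,0]
    - [255,0,0,0,0]
    - [255,0,0,0,0]
    - [255,0,0,0,0]
    - [255,0,0,0,0]
    - [255,0,0,0,0]

```text
t: 40.3
tool_pos: [544.2, 192.5, 233.4]
orientation: [1.0, 0.025, -0.0, 0.0]
wrist_force: [0.2, 0.1, 0.1]
width: 0.1
grasp_force: 0.0
```

```bash
python3 bay.py 4 0 58 40; python3 - <<'E'
from h import *
P,im=look('wrist')
for c in blobs(im,'blue',50): print('blue',bar(P,c,70))
P,im=look('side','s9.png')
for k,z in(('amber',40),('blue',70),('green',42),('red',40)):
  for c in blobs(im,k,12): print(k,np.round(c.mean(0)),bar(P,c,z))
E
```

```text
0.049416703956249856 [544.19849007 192.52864763 233.37350422] 0.057897740636574116 0.0
{'phi': np.float64(0.049), 'dx': np.float64(78.4), 'dy': np.float64(83.1), 'dz': np.float64(175.4), 'yaw': np.float64(-0.001)}
(array([627.3, -17.2]), 0.044, array([16.4, 32.7])) bay x,y of pack [ -0.2 130.5]
(array([624.2,  46.4]), 0.043, array([16.2, 32.8])) bay x,y of pack [-0.3 66.8]
(array([621.4, 111.3]), 0.05, array([16.3, 33.5])) bay x,y of pack [-0.7  1.8]
blue (array([620.6, 202.4]), -1.522, array([34.6, 35.4]))
blue [250. 144.] (array([619.1, 202.8]), -0.198, array([26. , 31.5]))
green [294. 319.] (array([ 509.4, -286.2]), 0.083, array([15.2, 26.6]))
red [279. 365.] (array([ 444. , -351.8]), 0.328, array([ 6.3, 10.1]))
red [288. 204.] (array([628.3, -13.1]), 0.041, array([16.7, 33.8]))
red [276. 187.] (array([625.7,  50.7]), 0.028, array([17.3, 33. ]))
red [265. 172.] (array([623.5, 115.3]), 0.075, array([17.3, 33. ]))
```

View pics/s9.png

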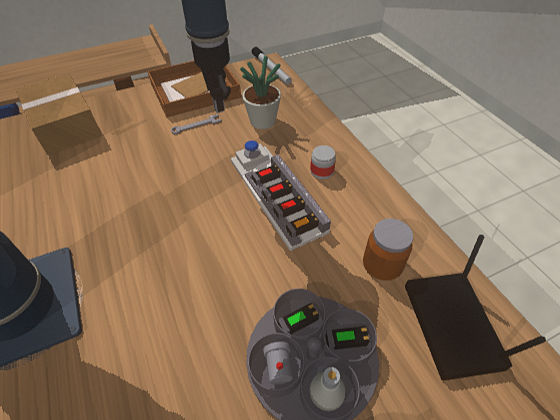

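All three red packs lie seated (px (265,172), (276,187), (288,204)), amber is untouched, both greens are in the bins (px (297,319), (345,336)), and the plunger is up.

```bash
python3 -c "
from plant import env
print(env.finish_job())"
```

```text
the job is handed in; nothing more can be done
None
```

The job is handed in at about 40 s of the 210 s: the last pictures show all three flat packs seated in bays 2–4, both green packs in the two empty bins and the amber pack where it was, and the time switch was pushed to its stop, let go and is up again; no verdict came back.

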